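Fetch the shoe-cream jar from behind the bottles

ROBOT

A 7-joint arm with a two-finger parallel gripper is mounted at the origin on the work surface. World frame = base frame: x ahead of the robot, y to its left, z up, the work surface at z = 0. Lengths are in m, angles in rad, forces in N, time in s.
With the tool pointing down it reaches from about 0.425 to 0.925 m from the base axis. Payload 6.8 kg.
Tool frame: the origin (TCP) lies between the finger pads; the fingertips stand 11 mm ahead of it and the grasp point (between the pads) lies 8 mm behind it; z points along the fingers, y is the line along which they close (so a half turn about z gives the same grasp; the last joint's range is limited). The gripper opens to 85 mm and grips with 20 to 120 N. Pads are 22 mm wide; open, the fingers measure 114 mm over their backs; the gripper's body (76 mm by 85 mm) begins 54 mm behind the grasp point. The pads swing forward as they close: fully open they stand 13 mm farther back than shut.
Start: joints at [1.122, 0.477, 0.022, 1.555, -0.011, 1.109, -0.083], TCP at [0.226, -0.636, 0.213] pointing down, gripper open.
Joint ranges: [-2.96, 2.96], [-0.34, 2.1], [-1.41, 1.46], [0.24, 2.44], [-1.37, 4.51], [0.17, 1.92], [-2.96, 2.96]. Speed limits (rad/s): [2.39, 2.39, 3.14, 3.14, 3.14, 3.14, 3.14].

INTERFACE

Orientations are given as a rotation vector (axis times angle).
In Python, from bench import r gives the robot as it stands.
- The arm moves only by the tool send_rows, never from a script. Its argument "deltas" is a list of rows, each an object of numbers: "dx", "dy", "dz": the shift along the world's x, y, z in mm; "rx", "ry", "rz": the turn, a rotation vector about the world's x, y, z in degrees. A call has 1 to 5 rows; each row is the pose to reach, as a shift and turn from the pose commanded when the call began; what a row does not reach only later rows make up. A row lasts 1/12 s, in which the tool goes at most 41.7 mm and 7.16 degrees, less where a joint would pass 70% of its speed; a pose out of reach is approached as far as the arm can. A call with a gripper value outside its range is refused whole. "jaw" is the finger opening in mm, from 0 to 85.4, set as the call begins (left out, the last holds). The fingers move at their own pace and stop on an object; "newtons" is the grip in N (left out, the last holds). Time passes only in rows, so rows that repeat a pose let the fingers close. It gives the time, the measured TCP pose, the force, the opening and the grip force at its end, in the units of the state.
- r.get_obs(): the state, without advancing time (a new reading comes with each control period).
- r.grab_frame(name): name is "side" or "top"; returns a dict with "frame" (480x640x3 uint8, blue, green, red), "z_map" (480x640 float32, m along the optical axis (not along the pixel's ray), 0 where there is no reading), "vertical_fov" (degrees; the focal length in pixels is half the picture's height over the tangent of half this angle, whatever the lens; pixels are square), "cx", "cy" (the principal point, pixels), "xyz" and "orientation" of the camera in the world. Camera axes: x right, y down, z forward; pixel columns grow to the right and rows downward; lengths in m; the calibration is good to about 2 mm. A picture is of the moment at which its call begins.
- r.hand_in(): hands the job in; it is judged then, once.
The state is a dict: "clock": time; "joints": joint angles; "qvel": joint speeds; "tau": joint torques, N m; "tcp_pos": TCP position; "orientation": TCP orientation; "contact_force": force on the tool from outside, world axes, zero at the start; "moment": the same for the moment, N m; "grip_width": finger opening in m; "gripper_force": force on a finger pad.
Only numpy, scipy, OpenCV 4.12 (cv2) and the standard library are available. Lean on these libraries where they do the work, as an engineer would, in place of code of your own. Each camera call takes 0.05 s, during which the arm holds its last target. There are 200 camera calls.

TASK

I need the amber jar of shoe cream that stands boxed in at the back of the wooden tray. First take out the three tall things around it (spray can, square bottle and cement can) and stand them aside on the white cutting board, then stand the jar in the middle of the black rubber coaster, and only then put the three back upright in the tray, each on the very spot where it stood before. Knock nothing over, and leave the tin, the thread spool and the brush where they are.

Things in the scene. Friction and masses are not known exactly. Their poses are not given: they have to be found in the camera images.
- tray: Fixed open-topped light-wood tray, 210 mm deep (its own x, away from the robot) by 290 mm wide (its own y). Origin under the middle of it, on the bench; z up. Floor 10 mm thick; the back wall (+x) and both side walls (+-y) are 10 mm thick and rise to 40 mm above the bench, the front lip (-x) to 20 mm. Turned by up to 0.2 rad about z.
- jar: The wanted thing: a low round amber glass jar with a steel lid, 50 mm high in all; glass 52 mm across up to 36 mm, lid 48 mm across above that. About 0.13 kg. Origin at the centre of its underside. On the tray's floor, 6 mm from the back wall; the three tall things stand 62 mm from it, centre to centre, one on its tray -x side, one each on its tray +y and -y sides, with only a few mm of gap.
- spray: Tall aluminium spray can with a white cap, 150 mm high, body 52 mm across up to 104 mm, plain round cap 44 mm across from 112 to 150 mm. About 0.17 kg. Origin at the centre of its underside. Any of the three places around the jar. Easiest to grip at the cap, above its neighbours' bodies.
- bottle: Black plastic bottle of square section 44 x 44 mm (sides along its own x and y) up to 86 mm, then a round shoulder and a grey round cap 32 mm across from 104 to 135 mm, the top. About 0.15 kg. Origin at the centre of its underside. Any of the three places around the jar. Its turn about z does not matter.
- can: Round contact-cement can, 60 mm across up to 84 mm, short sloped shoulder, black fluted cap 34 mm across from 92 to 126 mm, the top. About 0.35 kg, the heaviest. Origin at the centre of its underside. Any of the three places around the jar.
- board: The side area: a fixed flat white plastic cutting board, 300 mm (its own x) by 140 mm (its own y), 12 mm thick, lying on the bench left or right of the tray. Origin under its middle, on the bench. Empty at the start.
- coaster: Where the jar goes: a fixed round black rubber coaster, 84 mm across and 6 mm thick, on the bench on the other side of the tray from the board. Origin under its middle, on the bench.
- tin: Leave alone: flat round dark polish tin, 64 mm across, 22 mm high, standing loose in one front corner of the tray. Origin at the centre of its underside.
- spool: Leave alone: upright thread spool, 44 mm across, 50 mm high, standing loose in the other front corner of the tray. Origin at the centre of its underside.
- brush: Leave alone: wooden shoe brush lying bristles down on the bench between the robot and the tray, 150 mm (its own x) by 46 mm, 44 mm high. Origin under its middle, on the bench.
Things that resemble listed ones, but are neither listed nor needed, are in the scene too. Several things have the shape of the coaster; the one meant has the colours described above.

How it is judged:
By the outcome, as a careful person would: the job done as asked, in the order asked, and still so for the second after the job is handed in, with the robot touching nothing.
It also fails if it takes over 136 s, if anything falls off the work surface, if the arm or the gripper's body presses on something with over 40 N, if the wrist force passes 120 N, or if a joint passes its speed limit or range.

## Working session

There is one attempt and no reset: what is moved stays moved. The work goes in short steps, Python scripts to look and compute and a tool call to move; the robot and the scene stay as the last step left them, time stands still between calls to the robot, and variables do not carry over. Pictures are saved under pics/ and viewed, at most 14 in all, crops included, and the job is handed in when it is done.

Besides the shell and the picture viewer there is one more tool, called after "Emit:" as a command line: name --argument value ..., lists and objects as JSON in quotes. send_rows: Moves the arm, as the interface text tells. Its arguments: {"type":"object","properties":{"deltas":{"type":"array","items":{"type":"object","properties":{"dx":{"type":"number"},"dy":{"type":"number"},"dz":{"type":"number"},"rx":{"type":"number"},"ry":{"type":"number"},"rz":{"type":"number"}}}},"jaw":{"type":"number"},"newtons":{"type":"number"}},"required":["deltas"]}

```bash
ls; mkdir -p pics; cat > h.py <<'E'
import numpy as np,cv2
from scipy.spatial.transform import Rotation as R
from bench import r
def grab(n):
    f=r.grab_frame(n); o=np.array(f["orientation"],float)
    f["R"]=o if o.shape==(3,3) else R.from_rotvec(o).as_matrix()
    f["f"]=240/np.tan(np.radians(f["vertical_fov"])/2); f["p"]=np.array(f["xyz"]); return f
def ray(f,u,v): return f["R"]@np.array([(u-f["cx"])/f["f"],(v-f["cy"])/f["f"],1])
def onz(f,u,v,z):
    d=ray(f,u,v); return f["p"]+d*(z-f["p"][2])/d[2]
def cloud(f):
    v,u=np.mgrid[:480,:640]; z=f["z_map"]
    c=np.stack([(u-f["cx"])/f["f"]*z,(v-f["cy"])/f["f"]*z,z],-1)
    P=c@f["R"].T+f["p"]; P[z==0]=np.nan; return P
E
python3 - <<'E'
from h import *
print(r.get_obs())
for n in("top","side"):
    f=grab(n); cv2.imwrite(f"pics/{n}0.png",f["frame"]); np.savez(f"{n}0.npz",**f)
    print(n,f["xyz"],f["orientation"],f["vertical_fov"],f["cx"],f["cy"])
E
```

```text
pics
{'clock': 0.0, 'joints': array([ 1.12190645,  0.47780168,  0.02234016,  1.55644316, -0.0115136 ,
        1.10929506, -0.0831076 ]), 'qvel': array([ 0.00062773, -0.00077646, -0.0001556 , -0.00160319, -0.00043481,
        0.00081751,  0.00117485]), 'tau': array([-7.55048713e-04, -5.96441710e+01,  1.60736818e+00, -2.81190115e+01,
        1.24478806e-02,  9.47217224e-03,  1.21485149e-05]), 'tcp_pos': array([ 0.22538634, -0.63560008,  0.21152819]), 'orientation': array([-3.09435138e+00, -5.32436877e-01,  6.74020269e-04]), 'contact_force': array([ 0.21524586, -0.38572804, -0.32589513]), 'moment': array([ 0.0436751 , -0.01099527, -0.03008012]), 'gripper_force': 0.0, 'grip_width': 0.08543181297588115}
top [ 0.48176615 -0.03911789  1.07820217] [-2.15793745  2.19281037 -0.08208216] 43.89284886683336 330.91762287134384 238.91794373466115
side [0.45510721 0.78567712 0.49990613] [-0.17376747  2.66593306 -1.56196027] 54.85926010288259 314.25564298745553 241.39205123726128
```

View pics/top0.png

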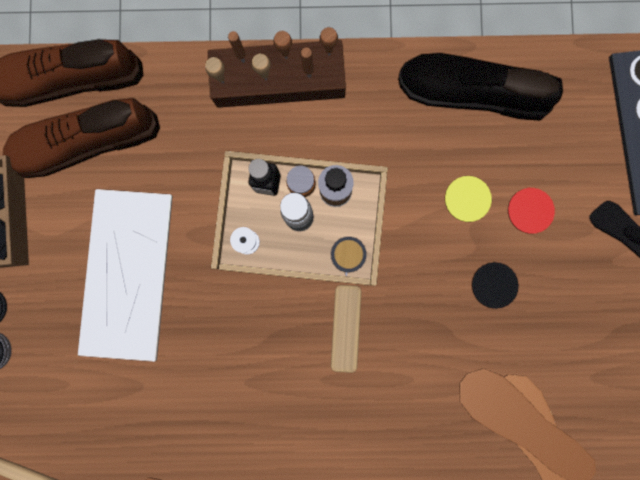

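View pics/side0.png

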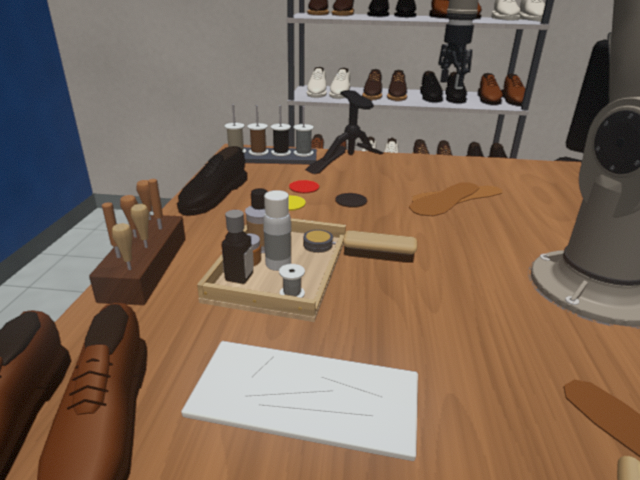

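The top view (up is +x, left is +y) shows:
- **Tray:** centred near (301,217).
- **Around the jar lid (301,180):** square bottle at (262,172) on the +y side, can at (336,182) on the -y side, spray at (294,207) on the -x side.
- **Elsewhere:** board at (125,275), spool (244,240), tin (348,254), brush (346,329).

The coaster candidates are discs: yellow (468,199), red (531,210) and black (495,285). The black one fits the description "black rubber". I'll measure everything and confirm that disc in a crop.

```bash
cat > m.py <<'E'
from h import *
def load(n): return {k:v for k,v in np.load(f"{n}0.npz").items()}
f=load("top"); P=cloud(f); Z=P[...,2]
hsv=cv2.cvtColor(f["frame"],cv2.COLOR_BGR2HSV)
def blob(name,mask,box,z):
    x0,x1,y0,y1=box; m=np.zeros(Z.shape,np.uint8); m[y0:y1,x0:x1]=mask[y0:y1,x0:x1]
    n,l,s,c=cv2.connectedComponentsWithStats(m); i=1+np.argmax(s[1:,4]); 
    cn=max(cv2.findContours((l==i).astype(np.uint8),0,cv2.CHAIN_APPROX_NONE)[0],key=cv2.contourArea)
    (u,v),rad=cv2.minEnclosingCircle(cn)
    W=onz(f,u,v,z); s_=(f["p"][2]-z)/f["f"]
    print(name,"px",(u.round(1) if hasattr(u,'round') else round(u,1),round(v,1)),"xy",W[:2].round(4),"diam",round(2e3*rad*s_,1),"zmed",np.nanmedian(Z[l==i]).round(4),"n",s[i,4], 'centroid',onz(f,*c[i],z)[:2].round(4)); return W,cn
def zb(a,b): return ((Z>a)&(Z<b)).astype(np.uint8)
sp=blob("spray cap",zb(.15,.175),(270,320,185,235),.160)
bo=blob("bottle cap",zb(.13,.165),(240,285,150,195),.145)
ca=blob("can cap",zb(.12,.16),(318,358,160,205),.136)
ja=blob("jar lid",zb(.052,.068),(283,318,160,197),.060)
co=blob("coaster",((hsv[...,2]<60)).astype(np.uint8),(465,525,255,315),.006)
spo=blob("spool",zb(.05,.07),(225,265,222,260),.060)
tin=blob("tin",zb(.025,.045),(328,370,233,275),.032)
for nm,m,box,z in [("board",((hsv[...,1]<45)&(hsv[...,2]>150)),(70,180,180,370),.012),("tray",zb(.03,.05)|zb(.012,.03),(205,395,145,290),.04)]:
    x0,x1,y0,y1=box; mm=np.zeros(Z.shape,np.uint8); mm[y0:y1,x0:x1]=m[y0:y1,x0:x1]
    cn=max(cv2.findContours(mm,0,cv2.CHAIN_APPROX_NONE)[0],key=cv2.contourArea)
    w=np.array([onz(f,*p,z)[:2] for p in cn[:,0]],np.float32)
    (c,s,a)=cv2.minAreaRect(w); print(nm,np.round(c,4),np.round(s,4),round(a,2))
br=zb(.035,.06); w=P[280:380,320:370][br[280:380,320:370]>0]; print("brush",np.nanmin(w,0).round(3),np.nanmax(w,0).round(3))
# back wall line
w=P[145:180,225:390].reshape(-1,3); w=w[(w[:,2]>.036)&(w[:,2]<.044)]; print("backwall",np.polyfit(w[:,1],w[:,0],1), w.min(0),w.max(0))
print("bench z",np.nanmedian(Z[400:440,100:300]))
cv2.imwrite("pics/crop1.png",np.hstack([cv2.resize(f["frame"][150:290,210:390],None,fx=2.8,fy=2.8)[:390],cv2.resize(f["frame"][180:320,440:550],None,fx=2.6,fy=2.79)[:390]]))
E
python3 m.py
```

```text
spray cap px (293.5, 206.0) xy [0.6105 0.0246] diam 43.4 zmed 0.1598 n 612 centroid [0.6104 0.0248]
bottle cap px (258.1, 168.7) xy [0.6733 0.0812] diam 33.6 zmed 0.1448 n 336 centroid [0.6738 0.0813]
can cap px (334.8, 178.5) xy [ 0.6571 -0.0404] diam 36.5 zmed 0.1357 n 381 centroid [ 0.6579 -0.0405]
jar lid px (299.5, 178.8) xy [0.6717 0.0206] diam 47.6 zmed 0.06 n 598 centroid [0.6718 0.0207]
coaster px (494.8, 284.9) xy [ 0.4836 -0.3239] diam 83.2 zmed 0.0059 n 1647 centroid [ 0.4835 -0.3237]
spool px (242.4, 239.1) xy [0.5686 0.1199] diam 43.8 zmed 0.0603 n 514 centroid [0.5686 0.1198]
tin px (347.7, 253.5) xy [ 0.5426 -0.0611] diam 63.4 zmed 0.0324 n 1020 centroid [ 0.5425 -0.061 ]
board [0.5138 0.339 ] [0.1402 0.2996] 84.84
tray [0.6082 0.0234] [0.2896 0.2099] 83.24
brush [ 0.339 -0.081  0.035] [ 0.489 -0.027  0.05 ]
backwall [0.09814698 0.70392215] [ 0.67259103 -0.13127143  0.03601197] [0.72821479 0.15394088 0.04395413]
bench z 0.00016535776983483963
```

View pics/crop1.png

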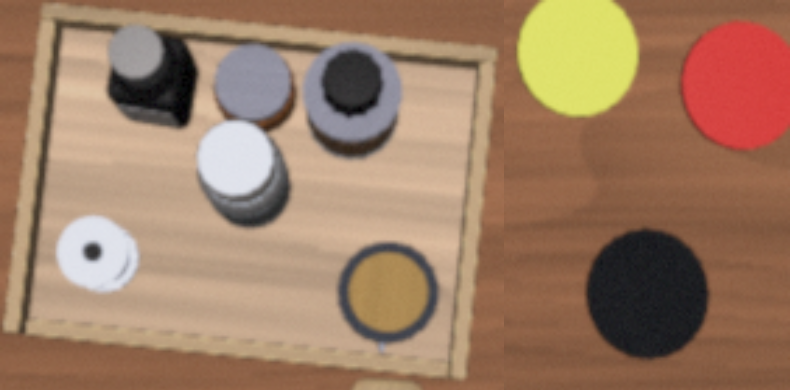

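The crop confirms it. The disc at crop (647,293), full image (495,285), is matte black and 83 mm across, so it is the coaster. The discs above it are yellow and red. In the left half the cap tops are clearly visible. I'll move toward the spray can now and refine the cap centres with tighter height masks from the saved picture.

Emit:
send_rows --deltas '[{"dx":19,"dy":33,"dz":1,"rz":-1.3},{"dx":38,"dy":66,"dz":2,"rz":-2.6},{"dx":57,"dy":99,"dz":3,"rz":-3.9},{"dx":76,"dy":132,"dz":4,"rz":-5.2},{"dx":95,"dy":165,"dz":5,"rz":-6.5}]' --jaw 66 --newtons 40

```text
$.deltas[0]: bad value
```

```bash
sed -e 's/zb(.15,.175)/zb(.156,.175)/;s/zb(.13,.165)/zb(.1415,.165)/;s/zb(.12,.16),/zb(.1325,.16),/;s/zb(.052,.068)/zb(.057,.068)/' m.py | head -24 > m2.py; python3 m2.py | head -4
python3 - <<'E'
from h import *
f={k:v for k,v in np.load("side0.npz").items()}; P=cloud(f); Z=P[...,2]
for n,(a,b),box in [("spray",(.03,.11),(250,300,185,275)),("bottle",(.03,.09),(215,260,205,290)),("can",(.03,.09),(240,275,185,270)),("spraycap",(.125,.158),(250,300,185,275)),("botcap",(.116,.143),(215,260,205,290))]:
    x0,x1,y0,y1=box; w=P[y0:y1,x0:x1].reshape(-1,3); w=w[(w[:,2]>a)&(w[:,2]<b)]
    print(n,w.min(0).round(3),w.max(0).round(3),np.median(w,0).round(3))
E
```

```text
spray cap px (293.3, 205.8) xy [0.6107 0.0249] diam 42.9 zmed 0.1598 n 588 centroid [0.6107 0.025 ]
bottle cap px (257.6, 167.8) xy [0.6747 0.0821] diam 31.0 zmed 0.145 n 302 centroid [0.6749 0.082 ]
can cap px (335.3, 177.1) xy [ 0.6593 -0.0412] diam 34.0 zmed 0.1359 n 339 centroid [ 0.659  -0.0409]
jar lid px (299.4, 178.6) xy [0.6721 0.0208] diam 46.8 zmed 0.0601 n 555 centroid [0.6718 0.0212]
spray [ 0.554 -0.125  0.03 ] [0.682 0.132 0.11 ] [0.618 0.042 0.063]
bottle [ 0.638 -0.081  0.03 ] [0.72  0.162 0.09 ] [0.668 0.098 0.058]
can [ 0.612 -0.081  0.03 ] [0.702 0.109 0.09 ] [0.653 0.04  0.062]
spraycap [ 0.589 -0.06   0.125] [0.676 0.049 0.158] [0.616 0.039 0.138]
botcap [0.659 0.076 0.116] [0.69  0.1   0.143] [0.67  0.094 0.13 ]
```

The tighter masks give cap diameters of 43, 31 and 34 mm, against 44, 32 and 34 given. The side view agrees on the bottle (x 0.6745). The first move was refused, so I'll retry it with all six fields filled in.

Emit:
send_rows --deltas '[{"dx":19,"dy":33,"dz":1,"rx":0,"ry":0,"rz":-1.3},{"dx":38,"dy":66,"dz":2,"rx":0,"ry":0,"rz":-2.6},{"dx":57,"dy":99,"dz":3,"rx":0,"ry":0,"rz":-3.9},{"dx":76,"dy":132,"dz":4,"rx":0,"ry":0,"rz":-5.2},{"dx":95,"dy":165,"dz":5,"rx":0,"ry":0,"rz":-6.5}]' --jaw 66 --newtons 40

```text
clock: 0.52
tcp_pos: [0.321, -0.4693, 0.2172]
orientation: [-3.121, -0.354, 0.001]
contact_force: [0.8, 0.4, 0.0]
grip_width: 0.0659
gripper_force: 0.0
```

Emit:
send_rows --deltas '[{"dx":19,"dy":33,"dz":0,"rx":0,"ry":0,"rz":-1.3},{"dx":38,"dy":66,"dz":0,"rx":0,"ry":0,"rz":-2.6},{"dx":57,"dy":99,"dz":0,"rx":0,"ry":0,"rz":-3.9},{"dx":76,"dy":132,"dz":0,"rx":0,"ry":0,"rz":-5.2},{"dx":96,"dy":165,"dz":0,"rx":0,"ry":0,"rz":-6.5}]'

```text
clock: 0.93
tcp_pos: [0.4168, -0.3044, 0.2174]
orientation: [-3.137, -0.177, 0.001]
contact_force: [1.2, -0.2, 0.3]
grip_width: 0.066
gripper_force: 0.0
```

Emit:
send_rows --deltas '[{"dx":19,"dy":33,"dz":0,"rx":0,"ry":0,"rz":-1.3},{"dx":38,"dy":66,"dz":0,"rx":0,"ry":0,"rz":-2.6},{"dx":57,"dy":99,"dz":0,"rx":0,"ry":0,"rz":-3.9},{"dx":76,"dy":132,"dz":0,"rx":0,"ry":0,"rz":-5.2},{"dx":96,"dy":165,"dz":0,"rx":0,"ry":0,"rz":-6.5}]'

```text
clock: 1.35
tcp_pos: [0.5128, -0.1395, 0.2173]
orientation: [3.142, -0.001, -0.001]
contact_force: [0.7, -0.5, -0.0]
grip_width: 0.066
gripper_force: 0.0
```

Emit:
send_rows --deltas '[{"dx":19,"dy":33,"dz":0,"rx":0,"ry":0,"rz":-1.3},{"dx":38,"dy":66,"dz":0,"rx":0,"ry":0,"rz":-2.6},{"dx":57,"dy":99,"dz":0,"rx":0,"ry":0,"rz":-3.9},{"dx":76,"dy":132,"dz":0,"rx":0,"ry":0,"rz":-5.2},{"dx":96,"dy":164,"dz":0,"rx":0,"ry":0,"rz":-6.8}]'

```text
clock: 1.77
tcp_pos: [0.6089, 0.0247, 0.2172]
orientation: [3.136, -0.187, -0.001]
contact_force: [-0.4, -0.3, 0.2]
grip_width: 0.0661
gripper_force: 0.0
```

Emit:
send_rows --deltas '[{"dx":2,"dy":0,"dz":-25,"rx":0,"ry":0,"rz":0},{"dx":2,"dy":0,"dz":-50,"rx":0,"ry":0,"rz":0},{"dx":2,"dy":0,"dz":-70,"rx":0,"ry":0,"rz":0},{"dx":2,"dy":0,"dz":-82,"rx":0,"ry":0,"rz":0},{"dx":2,"dy":0,"dz":-82,"rx":0,"ry":0,"rz":0}]'

```text
clock: 2.18
tcp_pos: [0.6084, 0.0224, 0.1323]
orientation: [3.135, -0.185, -0.009]
contact_force: [-0.8, -0.1, -0.4]
grip_width: 0.0663
gripper_force: 0.0
```

Emit:
send_rows --deltas '[{"dx":0,"dy":0,"dz":0,"rx":0,"ry":0,"rz":0},{"dx":0,"dy":0,"dz":0,"rx":0,"ry":0,"rz":0},{"dx":0,"dy":0,"dz":0,"rx":0,"ry":0,"rz":0},{"dx":0,"dy":0,"dz":0,"rx":0,"ry":0,"rz":0},{"dx":0,"dy":0,"dz":0,"rx":0,"ry":0,"rz":0}]' --jaw 30 --newtons 35

```text
clock: 2.6
tcp_pos: [0.6118, 0.023, 0.1371]
orientation: [-3.136, 0.186, -0.005]
contact_force: [0.2, -0.1, 4.9]
grip_width: 0.0412
gripper_force: 35.7
```

Emit:
send_rows --deltas '[{"dx":0,"dy":0,"dz":5,"rx":0,"ry":0,"rz":0},{"dx":0,"dy":0,"dz":15,"rx":0,"ry":0,"rz":0},{"dx":0,"dy":0,"dz":30,"rx":0,"ry":0,"rz":0},{"dx":0,"dy":0,"dz":30,"rx":0,"ry":0,"rz":0},{"dx":0,"dy":0,"dz":30,"rx":0,"ry":0,"rz":0}]'

```text
clock: 3.02
tcp_pos: [0.6112, 0.0228, 0.1665]
orientation: [-3.136, 0.186, -0.003]
contact_force: [-0.1, 0.5, -2.1]
grip_width: 0.041
gripper_force: 35.7
```

```bash
python3 - <<'E'
from h import *
o=r.get_obs(); print(o["tcp_pos"],o["contact_force"],o["moment"],o["grip_width"],o["gripper_force"])
a=grab("side")["frame"]; b=grab("top")["frame"]
cv2.imwrite("pics/g1.png",np.hstack([cv2.resize(a[120:320,180:380],(400,400)),cv2.resize(b[120:300,200:400],(400,400))]))
E
```

```text
[0.61122528 0.02278852 0.16645019] [-0.10648522  0.51353061 -2.11445513] [ 0.0323169   0.01389286 -0.02871504] 0.04101541788945461 35.65101742744446
```

View pics/g1.png

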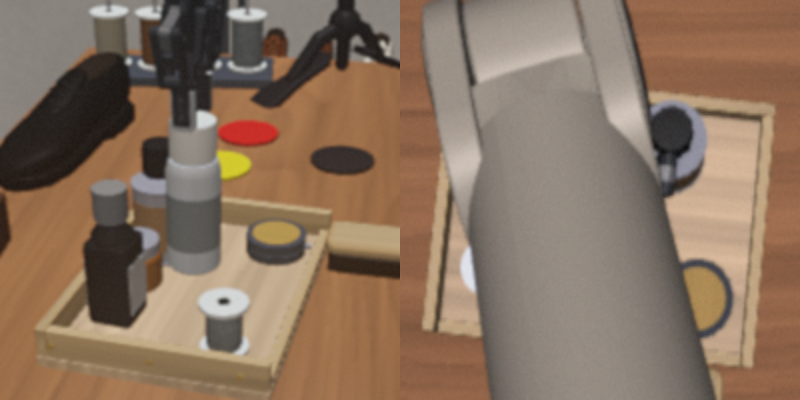

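The side crop shows the spray can hanging upright in the gripper at about (193,195), with the bottle, can, jar, tin and spool unmoved. The top view is mostly covered by the arm. I'll carry the can to the middle of the board.

Emit:
send_rows --deltas '[{"dx":0,"dy":0,"dz":22,"rx":0,"ry":0,"rz":0},{"dx":0,"dy":0,"dz":45,"rx":0,"ry":0,"rz":0},{"dx":-9,"dy":30,"dz":45,"rx":0,"ry":0,"rz":0},{"dx":-21,"dy":68,"dz":45,"rx":0,"ry":0,"rz":0},{"dx":-33,"dy":106,"dz":45,"rx":0,"ry":0,"rz":0}]'

```text
clock: 3.53
tcp_pos: [0.5771, 0.1286, 0.21]
orientation: [3.135, -0.191, -0.001]
contact_force: [0.0, 1.2, -3.0]
grip_width: 0.0407
gripper_force: 36.0
```

Emit:
send_rows --deltas '[{"dx":-12,"dy":38,"dz":0,"rx":0,"ry":0,"rz":0},{"dx":-24,"dy":76,"dz":0,"rx":0,"ry":0,"rz":0},{"dx":-36,"dy":114,"dz":0,"rx":0,"ry":0,"rz":0},{"dx":-48,"dy":152,"dz":0,"rx":0,"ry":0,"rz":0},{"dx":-59,"dy":185,"dz":0,"rx":0,"ry":0,"rz":0}]'

```text
clock: 3.95
tcp_pos: [0.5168, 0.3163, 0.2096]
orientation: [3.136, -0.183, -0.002]
contact_force: [1.2, 0.3, -1.5]
grip_width: 0.0413
gripper_force: 36.0
```

Emit:
send_rows --deltas '[{"dx":-5,"dy":20,"dz":0,"rx":0,"ry":0,"rz":0},{"dx":-5,"dy":25,"dz":-20,"rx":0,"ry":0,"rz":0},{"dx":-5,"dy":25,"dz":-45,"rx":0,"ry":0,"rz":0},{"dx":-5,"dy":25,"dz":-60,"rx":0,"ry":0,"rz":0},{"dx":-5,"dy":25,"dz":-66,"rx":0,"ry":0,"rz":0}]'

```text
clock: 4.37
tcp_pos: [0.5116, 0.3374, 0.1407]
orientation: [3.132, -0.184, -0.007]
contact_force: [-0.3, -0.5, -1.9]
grip_width: 0.0409
gripper_force: 36.0
```

Emit:
send_rows --deltas '[{"dx":0,"dy":0,"dz":-2,"rx":0,"ry":0,"rz":0},{"dx":0,"dy":0,"dz":-4,"rx":0,"ry":0,"rz":0},{"dx":0,"dy":0,"dz":-6,"rx":0,"ry":0,"rz":0},{"dx":0,"dy":0,"dz":-6,"rx":0,"ry":0,"rz":0},{"dx":0,"dy":0,"dz":-6,"rx":0,"ry":0,"rz":0}]'

```text
clock: 4.78
tcp_pos: [0.5141, 0.339, 0.1394]
orientation: [-3.135, 0.186, -0.002]
contact_force: [-0.1, -0.3, -2.7]
grip_width: 0.041
gripper_force: 36.1
```

Emit:
send_rows --deltas '[{"dx":0,"dy":0,"dz":-1,"rx":0,"ry":0,"rz":0},{"dx":0,"dy":0,"dz":-2,"rx":0,"ry":0,"rz":0},{"dx":0,"dy":0,"dz":-2,"rx":0,"ry":0,"rz":0},{"dx":0,"dy":0,"dz":-2,"rx":0,"ry":0,"rz":0}]'

```text
clock: 5.12
tcp_pos: [0.5148, 0.34, 0.139]
orientation: [-3.134, 0.185, -0.005]
contact_force: [-1.6, -0.9, 9.1]
grip_width: 0.0408
gripper_force: 37.7
```

Emit:
send_rows --deltas '[{"dx":0,"dy":0,"dz":1,"rx":0,"ry":0,"rz":0},{"dx":0,"dy":0,"dz":1,"rx":0,"ry":0,"rz":0},{"dx":0,"dy":0,"dz":1,"rx":0,"ry":0,"rz":0}]' --jaw 66

```text
clock: 5.37
tcp_pos: [0.5137, 0.3388, 0.1378]
orientation: [-3.136, 0.186, -0.001]
contact_force: [-0.5, 1.0, 0.9]
grip_width: 0.0656
gripper_force: 0.0
```

Emit:
send_rows --deltas '[{"dx":0,"dy":0,"dz":5,"rx":0,"ry":0,"rz":0},{"dx":0,"dy":0,"dz":20,"rx":0,"ry":0,"rz":0},{"dx":0,"dy":0,"dz":45,"rx":0,"ry":0,"rz":0},{"dx":0,"dy":0,"dz":72,"rx":0,"ry":0,"rz":0}]'

```text
clock: 5.7
tcp_pos: [0.5128, 0.3382, 0.2093]
orientation: [3.134, -0.185, -0.004]
contact_force: [0.2, 0.8, 0.5]
grip_width: 0.0659
gripper_force: 0.0
```

Emit:
send_rows --deltas '[{"dx":20,"dy":-32,"dz":0,"rx":0,"ry":0,"rz":0},{"dx":40,"dy":-64,"dz":0,"rx":0,"ry":0,"rz":0},{"dx":60,"dy":-96,"dz":0,"rx":0,"ry":0,"rz":0},{"dx":80,"dy":-128,"dz":0,"rx":0,"ry":0,"rz":0},{"dx":100,"dy":-160,"dz":0,"rx":0,"ry":0,"rz":0}]' --jaw 56

```text
clock: 6.12
tcp_pos: [0.6144, 0.1772, 0.21]
orientation: [-3.136, 0.185, -0.001]
contact_force: [-0.1, 0.3, -0.1]
grip_width: 0.0562
gripper_force: 0.0
```

Emit:
send_rows --deltas '[{"dx":20,"dy":-32,"dz":0,"rx":0,"ry":0,"rz":0},{"dx":40,"dy":-64,"dz":0,"rx":0,"ry":0,"rz":0},{"dx":61,"dy":-97,"dz":0,"rx":0,"ry":0,"rz":0},{"dx":61,"dy":-97,"dz":0,"rx":0,"ry":0,"rz":0}]'

```text
clock: 6.45
tcp_pos: [0.6784, 0.0704, 0.2092]
orientation: [3.129, -0.204, 0.004]
contact_force: [0.7, -1.7, 0.6]
grip_width: 0.0561
gripper_force: 0.0
```

```bash
python3 - <<'E'
from h import *
o=r.get_obs(); print(o["tcp_pos"],o["contact_force"])
a=grab("side")["frame"]; b=grab("top")["frame"]
cv2.imwrite("pics/g2.png",np.hstack([cv2.resize(a[120:470,180:430],(400,560)),cv2.resize(b[150:370,70:270],(400,560))]))
E
```

```text
[0.67844535 0.07040205 0.20917425] [ 0.66390619 -1.67354195  0.59597969]
```

View pics/g2.png

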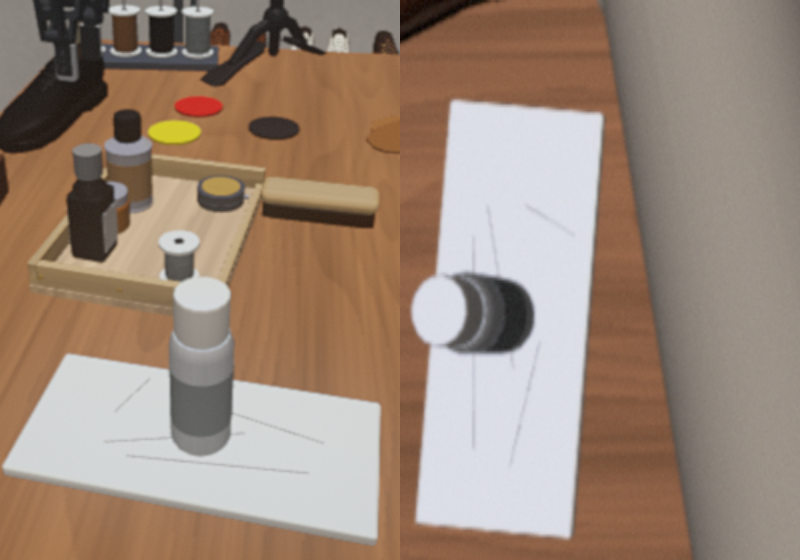

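The spray can stands upright in the middle of the board, at crop (200,370) in the side view and (470,312) in the top view. The bottle is untouched. I'll let the arm settle, descend on the bottle cap and close.

Emit:
send_rows --deltas '[{"dx":0,"dy":0,"dz":0,"rx":0,"ry":0,"rz":0},{"dx":0,"dy":0,"dz":-20,"rx":0,"ry":0,"rz":0},{"dx":0,"dy":0,"dz":-40,"rx":0,"ry":0,"rz":0},{"dx":0,"dy":0,"dz":-52,"rx":0,"ry":0,"rz":0},{"dx":0,"dy":0,"dz":-52,"rx":0,"ry":0,"rz":0}]'

```text
clock: 6.97
tcp_pos: [0.672, 0.0832, 0.1545]
orientation: [3.136, -0.181, -0.009]
contact_force: [0.8, -0.2, 0.0]
grip_width: 0.0556
gripper_force: 0.0
```

Emit:
send_rows --deltas '[{"dx":0,"dy":0,"dz":-10,"rx":0,"ry":0,"rz":0},{"dx":0,"dy":0,"dz":-20,"rx":0,"ry":0,"rz":0},{"dx":0,"dy":0,"dz":-28,"rx":0,"ry":0,"rz":0},{"dx":0,"dy":0,"dz":-30,"rx":0,"ry":0,"rz":0},{"dx":0,"dy":0,"dz":-30,"rx":0,"ry":0,"rz":0}]'

```text
clock: 7.38
tcp_pos: [0.6742, 0.0817, 0.1267]
orientation: [3.136, -0.186, -0.002]
contact_force: [0.9, 0.6, 0.6]
grip_width: 0.056
gripper_force: 0.0
```

Emit:
send_rows --deltas '[{"dx":0,"dy":0,"dz":0,"rx":0,"ry":0,"rz":0},{"dx":0,"dy":0,"dz":0,"rx":0,"ry":0,"rz":0},{"dx":0,"dy":0,"dz":0,"rx":0,"ry":0,"rz":0},{"dx":0,"dy":0,"dz":0,"rx":0,"ry":0,"rz":0},{"dx":0,"dy":0,"dz":0,"rx":0,"ry":0,"rz":0}]' --jaw 20 --newtons 35

```text
clock: 7.8
tcp_pos: [0.6748, 0.0818, 0.1279]
orientation: [-3.136, 0.186, -0.001]
contact_force: [-0.5, -0.0, 0.2]
grip_width: 0.0201
gripper_force: 0.0
```

Emit:
send_rows --deltas '[{"dx":0,"dy":0,"dz":5,"rx":0,"ry":0,"rz":0},{"dx":0,"dy":0,"dz":12,"rx":0,"ry":0,"rz":0},{"dx":0,"dy":0,"dz":25,"rx":0,"ry":0,"rz":0},{"dx":0,"dy":0,"dz":40,"rx":0,"ry":0,"rz":0},{"dx":0,"dy":0,"dz":40,"rx":0,"ry":0,"rz":0}]'

```text
clock: 8.22
tcp_pos: [0.677, 0.0824, 0.1721]
orientation: [-3.134, 0.186, -0.01]
contact_force: [0.4, -0.2, 1.1]
grip_width: 0.02
gripper_force: 0.0
```

The jaws closed to 20 mm with no force, so they missed the cap. I'll look at what happened.

```bash
python3 - <<'E'
from h import *
f=grab("side"); a=f["frame"]; P=cloud(f)
w=P[150:300,190:300].reshape(-1,3)
for n,y0,y1 in (("bottle cap",.07,.11),("x",.0,.0)):
    q=w[(w[:,2]>.118)&(w[:,2]<.143)&(w[:,1]>y0)&(w[:,1]<y1)]; print(n,q.min(0) if len(q) else 0,q.max(0) if len(q) else 0)
q=w[(w[:,2]>.161)&(w[:,2]<.18)]; print("fingers",q.min(0),q.max(0)); g=f["frame"]
b=grab("top")["frame"]
cv2.imwrite("pics/g3.png",np.hstack([cv2.resize(a[100:320,160:360],(400,440)),cv2.resize(b[100:300,200:400],(400,440))]))
E
```

```text
bottle cap [0.65909507 0.07706465 0.11804734] [0.68978359 0.10079394 0.14295242]
x 0 0
fingers [0.52295578 0.32357312 0.16121453] [0.53264465 0.33714617 0.16469339]
```

View pics/g3.png

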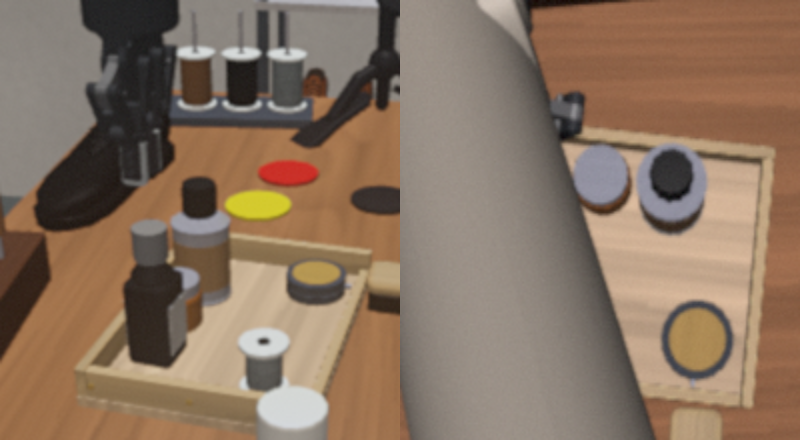

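The side crop shows the bottle still standing at (150,290). The closed fingers at (135,160) look farther away than the cap, and the top view agrees, with the finger at (568,110). I'll measure where the fingers really are.

```bash
python3 - <<'E'
from h import *
o=r.get_obs(); print(o["tcp_pos"],o["orientation"],o["joints"].round(4))
f=grab("side"); P=cloud(f)
w=P[120:195,205:255]; 
for v in range(130,194,6):
    row=P[v,205:260]; m=(row[:,0]>.6)&(row[:,0]<.8)&(row[:,1]<.2)&(row[:,1]>-.1)&(row[:,2]>.1)
    u=np.where(m)[0]+205
    if len(u): print("side v",v,u.min(),u.max(),row[m].min(0).round(3),row[m].max(0).round(3))
f=grab("top"); P=cloud(f); w=P[130:170,270:300]; m=(w[...,2]>.1); v,u=np.where(m); print("top",u.min()+270,u.max()+270,v.min()+130,v.max()+130,w[m].min(0).round(3),w[m].max(0).round(3))
for u in range(276,294,4):
  for v in range(140,162,5): print(u,v,P[v,u].round(3),end=' ')
  print()
E
```

```text
[0.67536593 0.08193272 0.16892339] [-3.13556513  0.18586114 -0.00382462] [-0.0271  0.5382 -0.2669  1.57    0.1566  1.052  -2.0247]
side v 130 212 249 [0.655 0.023 0.277] [0.688 0.122 0.304]
side v 136 212 248 [0.655 0.026 0.268] [0.688 0.127 0.296]
side v 142 211 247 [0.656 0.035 0.26 ] [0.685 0.137 0.29 ]
side v 148 205 247 [0.656 0.036 0.25 ] [0.692 0.147 0.284]
side v 154 206 246 [0.659 0.04  0.24 ] [0.694 0.145 0.275]
side v 160 209 241 [0.662 0.065 0.238] [0.693 0.139 0.263]
side v 166 211 239 [0.665 0.065 0.227] [0.693 0.131 0.251]
side v 172 214 240 [0.663 0.07  0.218] [0.691 0.125 0.239]
side v 178 221 241 [0.663 0.067 0.207] [0.688 0.106 0.221]
side v 184 222 241 [0.663 0.07  0.197] [0.685 0.106 0.211]
side v 190 222 259 [ 0.661 -0.048  0.137] [0.689 0.106 0.2  ]
top 270 292 132 169 [0.578 0.005 0.254] [0.681 0.039 0.609]
276 140 [0.756 0.067 0.001] 276 145 [0.746 0.067 0.001] 276 150 [0.668 0.038 0.291] 276 155 [0.596 0.01  0.576] 276 160 [0.59  0.009 0.587] 
280 140 [0.756 0.059 0.002] 280 145 [0.679 0.034 0.274] 280 150 [0.669 0.033 0.288] 280 155 [0.665 0.034 0.274] 280 160 [0.658 0.034 0.277] 
284 140 [0.756 0.052 0.   ] 284 145 [0.677 0.028 0.282] 284 150 [0.669 0.028 0.286] 284 155 [0.663 0.028 0.284] 284 160 [0.656 0.028 0.283] 
288 140 [0.756 0.044 0.001] 288 145 [0.677 0.023 0.283] 288 150 [0.67  0.023 0.285] 288 155 [0.662 0.022 0.288] 288 160 [0.656 0.023 0.283] 
292 140 [ 0.756  0.037 -0.   ] 292 145 [0.677 0.017 0.282] 292 150 [0.737 0.037 0.001] 292 155 [0.727 0.037 0.001] 292 160 [0.709 0.035 0.041]
```

```bash
python3 - <<'E'
from h import *
o=r.get_obs(); print(o["tcp_pos"])
f=grab("side"); P=cloud(f)
for v in range(184,204,2):
    print(v,[tuple(P[v,u].round(3)) for u in (222,226,230,234,238)])
a=f["frame"]; cv2.imwrite("pics/g4.png",cv2.resize(a[120:220,190:290],(600,600)))
E
```

```text
[0.67427514 0.08165996 0.16715705]
184 [(np.float64(0.688), np.float64(0.094), np.float64(0.205)), (np.float64(0.679), np.float64(0.101), np.float64(0.208)), (np.float64(0.67), np.float64(0.107), np.float64(0.211)), (np.float64(0.666), np.float64(0.098), np.float64(0.208)), (np.float64(0.668), np.float64(0.071), np.float64(0.197))]
186 [(np.float64(0.808), np.float64(-0.261), np.float64(0.048)), (np.float64(0.678), np.float64(0.104), np.float64(0.206)), (np.float64(0.67), np.float64(0.108), np.float64(0.208)), (np.float64(0.666), np.float64(0.099), np.float64(0.205)), (np.float64(0.667), np.float64(0.074), np.float64(0.195))]
188 [(np.float64(0.809), np.float64(-0.263), np.float64(0.042)), (np.float64(0.679), np.float64(0.102), np.float64(0.202)), (np.float64(0.671), np.float64(0.107), np.float64(0.205)), (np.float64(0.667), np.float64(0.099), np.float64(0.201)), (np.float64(0.668), np.float64(0.071), np.float64(0.19))]
190 [(np.float64(0.817), np.float64(-0.284), np.float64(0.027)), (np.float64(0.679), np.float64(0.104), np.float64(0.199)), (np.float64(0.672), np.float64(0.105), np.
[... 1239 characters left out ...]
loat64(-0.297), np.float64(0.001)), (np.float64(0.779), np.float64(-0.294), np.float64(0.003))]
200 [(np.float64(0.809), np.float64(-0.253), np.float64(0.013)), (np.float64(0.807), np.float64(-0.28), np.float64(0.002)), (np.float64(0.797), np.float64(-0.283), np.float64(0.001)), (np.float64(0.787), np.float64(-0.285), np.float64(0.0)), (np.float64(0.775), np.float64(-0.279), np.float64(0.004))]
202 [(np.float64(0.814), np.float64(-0.268), np.float64(0.001)), (np.float64(0.804), np.float64(-0.27), np.float64(0.001)), (np.float64(0.794), np.float64(-0.27), np.float64(0.001)), (np.float64(0.783), np.float64(-0.271), np.float64(0.002)), (np.float64(0.773), np.float64(-0.271), np.float64(0.002))]
```

View pics/g4.png

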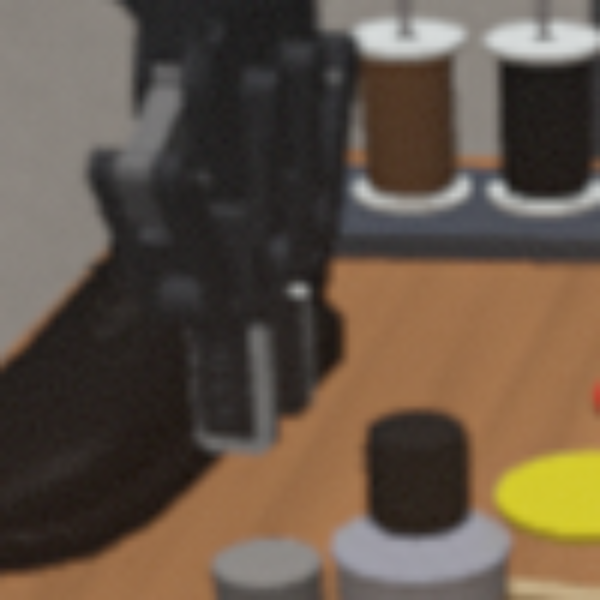

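The enlarged view shows both fingertips ending at z ≈ 0.188 while the TCP reads 0.167. x and y agree with the reading. So the real tips sit about 21 mm above the reported TCP height, 32 mm higher than nominal, and the spray can was held only by its rim. The bottle is untouched. I'll correct for this: TCP z ≈ grasp height − 40 mm.

Emit:
send_rows --deltas '[{"dx":0,"dy":0,"dz":0,"rx":0,"ry":0,"rz":0},{"dx":0,"dy":0,"dz":0,"rx":0,"ry":0,"rz":0},{"dx":0,"dy":0,"dz":0,"rx":0,"ry":0,"rz":0},{"dx":0,"dy":0,"dz":0,"rx":0,"ry":0,"rz":0}]' --jaw 56

```text
clock: 8.8
tcp_pos: [0.6745, 0.0818, 0.1672]
orientation: [3.136, -0.186, -0.001]
contact_force: [-0.4, -0.0, 0.9]
grip_width: 0.056
gripper_force: 0.0
```

Emit:
send_rows --deltas '[{"dx":0,"dy":0,"dz":-15,"rx":0,"ry":0,"rz":0},{"dx":0,"dy":0,"dz":-30,"rx":0,"ry":0,"rz":0},{"dx":0,"dy":0,"dz":-45,"rx":0,"ry":0,"rz":0},{"dx":0,"dy":0,"dz":-56,"rx":0,"ry":0,"rz":0},{"dx":0,"dy":0,"dz":-63,"rx":0,"ry":0,"rz":0}]'

```text
clock: 9.22
tcp_pos: [0.6739, 0.0816, 0.1029]
orientation: [3.136, -0.186, -0.003]
contact_force: [0.5, 0.8, 0.4]
grip_width: 0.0562
gripper_force: 0.0
```

Emit:
send_rows --deltas '[{"dx":0,"dy":0,"dz":-5,"rx":0,"ry":0,"rz":0},{"dx":0,"dy":0,"dz":-10,"rx":0,"ry":0,"rz":0},{"dx":0,"dy":0,"dz":-10,"rx":0,"ry":0,"rz":0}]'

```text
clock: 9.47
tcp_pos: [0.6744, 0.0818, 0.0939]
orientation: [3.136, -0.186, -0.001]
contact_force: [-1.0, 0.1, -1.2]
grip_width: 0.0557
gripper_force: 0.0
```

Emit:
send_rows --deltas '[{"dx":0,"dy":0,"dz":0,"rx":0,"ry":0,"rz":0},{"dx":0,"dy":0,"dz":0,"rx":0,"ry":0,"rz":0},{"dx":0,"dy":0,"dz":0,"rx":0,"ry":0,"rz":0},{"dx":0,"dy":0,"dz":0,"rx":0,"ry":0,"rz":0},{"dx":0,"dy":0,"dz":0,"rx":0,"ry":0,"rz":0}]' --jaw 20 --newtons 35

```text
clock: 9.88
tcp_pos: [0.6753, 0.0818, 0.0953]
orientation: [-3.136, 0.186, -0.002]
contact_force: [0.3, -0.3, 2.8]
grip_width: 0.0313
gripper_force: 35.0
```

Emit:
send_rows --deltas '[{"dx":0,"dy":0,"dz":6,"rx":0,"ry":0,"rz":0},{"dx":0,"dy":0,"dz":20,"rx":0,"ry":0,"rz":0},{"dx":0,"dy":0,"dz":45,"rx":0,"ry":0,"rz":0},{"dx":0,"dy":0,"dz":70,"rx":0,"ry":0,"rz":0},{"dx":0,"dy":0,"dz":77,"rx":0,"ry":0,"rz":0}]'

```text
clock: 10.3
tcp_pos: [0.6768, 0.0825, 0.1767]
orientation: [-3.134, 0.186, -0.01]
contact_force: [1.5, -0.2, -1.1]
grip_width: 0.0312
gripper_force: 34.9
```

Emit:
send_rows --deltas '[{"dx":-6,"dy":20,"dz":0,"rx":0,"ry":0,"rz":0},{"dx":-15,"dy":55,"dz":0,"rx":0,"ry":0,"rz":0},{"dx":-25,"dy":92,"dz":0,"rx":0,"ry":0,"rz":0},{"dx":-35,"dy":129,"dz":0,"rx":0,"ry":0,"rz":0},{"dx":-45,"dy":166,"dz":0,"rx":0,"ry":0,"rz":0}]'

```text
clock: 10.72
tcp_pos: [0.6287, 0.2491, 0.1714]
orientation: [3.136, -0.186, -0.001]
contact_force: [0.1, -0.3, -2.2]
grip_width: 0.0313
gripper_force: 35.0
```

Emit:
send_rows --deltas '[{"dx":-9,"dy":35,"dz":0,"rx":0,"ry":0,"rz":0},{"dx":-17,"dy":63,"dz":0,"rx":0,"ry":0,"rz":0},{"dx":-22,"dy":80,"dz":0,"rx":0,"ry":0,"rz":0},{"dx":-22,"dy":82,"dz":-15,"rx":0,"ry":0,"rz":0},{"dx":-22,"dy":82,"dz":-35,"rx":0,"ry":0,"rz":0}]'

```text
clock: 11.13
tcp_pos: [0.6072, 0.3338, 0.1381]
orientation: [-3.133, 0.179, -0.004]
contact_force: [0.2, 0.1, -2.6]
grip_width: 0.0311
gripper_force: 35.1
```

Emit:
send_rows --deltas '[{"dx":0,"dy":0,"dz":-20,"rx":0,"ry":0,"rz":0},{"dx":0,"dy":0,"dz":-32,"rx":0,"ry":0,"rz":0},{"dx":0,"dy":0,"dz":-38,"rx":0,"ry":0,"rz":0},{"dx":0,"dy":0,"dz":-40,"rx":0,"ry":0,"rz":0},{"dx":0,"dy":0,"dz":-41,"rx":0,"ry":0,"rz":0}]'

```text
clock: 11.55
tcp_pos: [0.6085, 0.3294, 0.0974]
orientation: [3.136, -0.187, 0.002]
contact_force: [-3.0, -3.5, 11.6]
grip_width: 0.0313
gripper_force: 36.4
```

Emit:
send_rows --deltas '[{"dx":0,"dy":0,"dz":1,"rx":0,"ry":0,"rz":0},{"dx":0,"dy":0,"dz":1,"rx":0,"ry":0,"rz":0},{"dx":0,"dy":0,"dz":1,"rx":0,"ry":0,"rz":0},{"dx":0,"dy":0,"dz":1,"rx":0,"ry":0,"rz":0}]' --jaw 56

```text
clock: 11.88
tcp_pos: [0.6078, 0.33, 0.0968]
orientation: [-3.136, 0.186, -0.001]
contact_force: [-0.2, -0.2, -0.5]
grip_width: 0.0561
gripper_force: 0.0
```

Emit:
send_rows --deltas '[{"dx":0,"dy":0,"dz":8,"rx":0,"ry":0,"rz":0},{"dx":0,"dy":0,"dz":25,"rx":0,"ry":0,"rz":0},{"dx":0,"dy":0,"dz":50,"rx":0,"ry":0,"rz":0},{"dx":0,"dy":0,"dz":73,"rx":0,"ry":0,"rz":0},{"dx":1,"dy":-11,"dz":73,"rx":0,"ry":0,"rz":0}]'

```text
clock: 12.3
tcp_pos: [0.6102, 0.3235, 0.1758]
orientation: [-3.129, 0.18, -0.01]
contact_force: [0.4, 0.8, 0.7]
grip_width: 0.0562
gripper_force: 0.0
```

Emit:
send_rows --deltas '[{"dx":5,"dy":-36,"dz":0,"rx":0,"ry":0,"rz":0},{"dx":10,"dy":-72,"dz":0,"rx":0,"ry":0,"rz":0},{"dx":15,"dy":-108,"dz":0,"rx":0,"ry":0,"rz":0},{"dx":20,"dy":-144,"dz":0,"rx":0,"ry":0,"rz":0},{"dx":25,"dy":-180,"dz":0,"rx":0,"ry":0,"rz":0}]'

```text
clock: 12.72
tcp_pos: [0.6337, 0.1369, 0.17]
orientation: [-3.136, 0.185, -0.001]
contact_force: [0.7, 0.8, -0.1]
grip_width: 0.0558
gripper_force: 0.0
```

Emit:
send_rows --deltas '[{"dx":5,"dy":-36,"dz":0,"rx":0,"ry":0,"rz":0},{"dx":10,"dy":-72,"dz":0,"rx":0,"ry":0,"rz":0},{"dx":15,"dy":-108,"dz":0,"rx":0,"ry":0,"rz":0},{"dx":20,"dy":-144,"dz":0,"rx":0,"ry":0,"rz":0},{"dx":24,"dy":-170,"dz":0,"rx":0,"ry":0,"rz":0}]'

```text
clock: 13.13
tcp_pos: [0.6577, -0.036, 0.1699]
orientation: [3.134, -0.191, 0.001]
contact_force: [0.5, -0.6, -0.2]
grip_width: 0.056
gripper_force: 0.0
```

Emit:
send_rows --deltas '[{"dx":1,"dy":-10,"dz":0,"rx":0,"ry":0,"rz":0},{"dx":1,"dy":-10,"dz":-15,"rx":0,"ry":0,"rz":0},{"dx":1,"dy":-10,"dz":-30,"rx":0,"ry":0,"rz":0},{"dx":1,"dy":-10,"dz":-40,"rx":0,"ry":0,"rz":0},{"dx":1,"dy":-10,"dz":-40,"rx":0,"ry":0,"rz":0}]'

```text
clock: 13.55
tcp_pos: [0.6569, -0.0402, 0.1272]
orientation: [-3.136, 0.184, 0.007]
contact_force: [-0.3, -0.4, -0.4]
grip_width: 0.0562
gripper_force: 0.0
```

Emit:
send_rows --deltas '[{"dx":0,"dy":0,"dz":-12,"rx":0,"ry":0,"rz":0},{"dx":0,"dy":0,"dz":-24,"rx":0,"ry":0,"rz":0},{"dx":0,"dy":0,"dz":-34,"rx":0,"ry":0,"rz":0},{"dx":0,"dy":0,"dz":-40,"rx":0,"ry":0,"rz":0},{"dx":0,"dy":0,"dz":-43,"rx":0,"ry":0,"rz":0}]'

```text
clock: 13.97
tcp_pos: [0.6578, -0.0411, 0.085]
orientation: [3.136, -0.185, -0.003]
contact_force: [1.6, -0.7, 0.7]
grip_width: 0.0559
gripper_force: 0.0
```

Emit:
send_rows --deltas '[{"dx":0,"dy":0,"dz":0,"rx":0,"ry":0,"rz":0},{"dx":0,"dy":0,"dz":0,"rx":0,"ry":0,"rz":0},{"dx":0,"dy":0,"dz":0,"rx":0,"ry":0,"rz":0},{"dx":0,"dy":0,"dz":0,"rx":0,"ry":0,"rz":0},{"dx":0,"dy":0,"dz":0,"rx":0,"ry":0,"rz":0}]' --jaw 22 --newtons 50

```text
clock: 14.38
tcp_pos: [0.6587, -0.0413, 0.0867]
orientation: [3.136, -0.186, 0.001]
contact_force: [-0.3, -0.6, -1.7]
grip_width: 0.0331
gripper_force: 49.9
```

Emit:
send_rows --deltas '[{"dx":0,"dy":0,"dz":6,"rx":0,"ry":0,"rz":0},{"dx":0,"dy":0,"dz":20,"rx":0,"ry":0,"rz":0},{"dx":0,"dy":0,"dz":45,"rx":0,"ry":0,"rz":0},{"dx":0,"dy":0,"dz":70,"rx":0,"ry":0,"rz":0},{"dx":0,"dy":0,"dz":78,"rx":0,"ry":0,"rz":0}]'

```text
clock: 14.8
tcp_pos: [0.661, -0.0409, 0.1697]
orientation: [-3.136, 0.186, -0.011]
contact_force: [0.8, -0.1, -2.4]
grip_width: 0.0326
gripper_force: 50.2
```

Emit:
send_rows --deltas '[{"dx":-13,"dy":14,"dz":0,"rx":0,"ry":0,"rz":0},{"dx":-39,"dy":42,"dz":0,"rx":0,"ry":0,"rz":0},{"dx":-65,"dy":70,"dz":0,"rx":0,"ry":0,"rz":0},{"dx":-91,"dy":98,"dz":0,"rx":0,"ry":0,"rz":0},{"dx":-117,"dy":126,"dz":0,"rx":0,"ry":0,"rz":0}]'

```text
clock: 15.22
tcp_pos: [0.5401, 0.0858, 0.1647]
orientation: [3.136, -0.186, 0.0]
contact_force: [1.3, 1.7, -3.0]
grip_width: 0.033
gripper_force: 50.2
```

Emit:
send_rows --deltas '[{"dx":-26,"dy":28,"dz":0,"rx":0,"ry":0,"rz":0},{"dx":-48,"dy":60,"dz":0,"rx":0,"ry":0,"rz":0},{"dx":-66,"dy":95,"dz":0,"rx":0,"ry":0,"rz":0},{"dx":-82,"dy":130,"dz":0,"rx":0,"ry":0,"rz":0},{"dx":-96,"dy":165,"dz":0,"rx":0,"ry":0,"rz":0}]'

```text
clock: 15.63
tcp_pos: [0.4441, 0.251, 0.165]
orientation: [3.136, -0.186, 0.001]
contact_force: [1.2, 0.1, -3.4]
grip_width: 0.0328
gripper_force: 50.3
```

Emit:
send_rows --deltas '[{"dx":-11,"dy":35,"dz":0,"rx":0,"ry":0,"rz":0},{"dx":-20,"dy":68,"dz":0,"rx":0,"ry":0,"rz":0},{"dx":-26,"dy":92,"dz":0,"rx":0,"ry":0,"rz":0},{"dx":-27,"dy":98,"dz":0,"rx":0,"ry":0,"rz":0},{"dx":-27,"dy":98,"dz":-18,"rx":0,"ry":0,"rz":0}]'

```text
clock: 16.05
tcp_pos: [0.419, 0.353, 0.1498]
orientation: [-3.13, 0.178, -0.007]
contact_force: [1.0, 0.1, -4.1]
grip_width: 0.0326
gripper_force: 50.9
```

Emit:
send_rows --deltas '[{"dx":0,"dy":0,"dz":-22,"rx":0,"ry":0,"rz":0},{"dx":0,"dy":0,"dz":-42,"rx":0,"ry":0,"rz":0},{"dx":0,"dy":0,"dz":-53,"rx":0,"ry":0,"rz":0},{"dx":0,"dy":0,"dz":-57,"rx":0,"ry":0,"rz":0},{"dx":0,"dy":0,"dz":-58,"rx":0,"ry":0,"rz":0}]'

```text
clock: 16.47
tcp_pos: [0.4188, 0.3473, 0.0889]
orientation: [3.135, -0.186, -0.0]
contact_force: [0.7, 0.8, -4.4]
grip_width: 0.0323
gripper_force: 50.6
```

Emit:
send_rows --deltas '[{"dx":0,"dy":0,"dz":-1,"rx":0,"ry":0,"rz":0},{"dx":0,"dy":0,"dz":-2,"rx":0,"ry":0,"rz":0},{"dx":0,"dy":0,"dz":-2,"rx":0,"ry":0,"rz":0}]'

```text
clock: 16.72
tcp_pos: [0.4193, 0.3477, 0.0887]
orientation: [3.136, -0.187, 0.003]
contact_force: [-3.9, -4.5, 11.1]
grip_width: 0.0326
gripper_force: 52.2
```

Emit:
send_rows --deltas '[{"dx":0,"dy":0,"dz":1,"rx":0,"ry":0,"rz":0},{"dx":0,"dy":0,"dz":1,"rx":0,"ry":0,"rz":0},{"dx":0,"dy":0,"dz":1,"rx":0,"ry":0,"rz":0},{"dx":0,"dy":0,"dz":1,"rx":0,"ry":0,"rz":0}]' --jaw 66

```text
clock: 17.05
tcp_pos: [0.419, 0.3482, 0.0879]
orientation: [-3.135, 0.186, -0.001]
contact_force: [0.7, 0.7, -0.3]
grip_width: 0.0661
gripper_force: 0.0
```

Emit:
send_rows --deltas '[{"dx":0,"dy":0,"dz":8,"rx":0,"ry":0,"rz":0},{"dx":0,"dy":0,"dz":25,"rx":0,"ry":0,"rz":0},{"dx":0,"dy":0,"dz":55,"rx":0,"ry":0,"rz":0},{"dx":0,"dy":0,"dz":80,"rx":0,"ry":0,"rz":0},{"dx":12,"dy":-15,"dz":85,"rx":0,"ry":0,"rz":0}]'

```text
clock: 17.47
tcp_pos: [0.4299, 0.3382, 0.1776]
orientation: [-3.129, 0.176, -0.006]
contact_force: [0.7, 0.7, 0.1]
grip_width: 0.0662
gripper_force: 0.0
```

Emit:
send_rows --deltas '[{"dx":24,"dy":-31,"dz":0,"rx":0,"ry":0,"rz":0},{"dx":48,"dy":-62,"dz":0,"rx":0,"ry":0,"rz":0},{"dx":72,"dy":-93,"dz":0,"rx":0,"ry":0,"rz":0},{"dx":96,"dy":-124,"dz":0,"rx":0,"ry":0,"rz":0},{"dx":120,"dy":-155,"dz":0,"rx":0,"ry":0,"rz":0}]'

```text
clock: 17.88
tcp_pos: [0.5517, 0.1763, 0.1733]
orientation: [-3.136, 0.185, -0.001]
contact_force: [1.0, -0.0, -0.4]
grip_width: 0.0655
gripper_force: 0.0
```

```bash
python3 - <<'E'
from h import *
a=grab("side")["frame"]; b=grab("top")["frame"]
cv2.imwrite("pics/g5.png",np.hstack([cv2.resize(a[120:470,150:430],(400,500)),cv2.resize(b[130:390,60:390],(400,315+185))]))
E
```

```text
(no output)
```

View pics/g5.png

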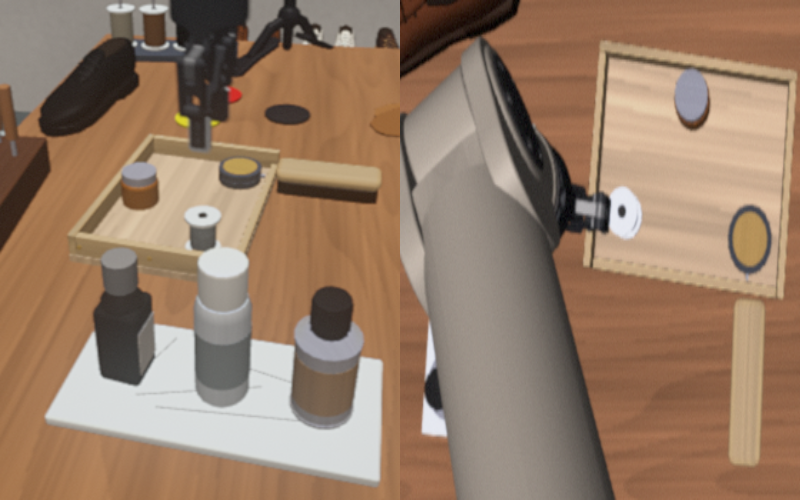

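All three stand upright on the board, at side crop (125,335), (222,340) and (326,360). The jar at (140,185), the spool and the tin have not moved. Next the jar.

Emit:
send_rows --deltas '[{"dx":24,"dy":-31,"dz":0,"rx":0,"ry":0,"rz":0},{"dx":48,"dy":-62,"dz":0,"rx":0,"ry":0,"rz":0},{"dx":72,"dy":-93,"dz":0,"rx":0,"ry":0,"rz":0},{"dx":96,"dy":-124,"dz":0,"rx":0,"ry":0,"rz":0},{"dx":115,"dy":-150,"dz":0,"rx":0,"ry":0,"rz":0}]' --jaw 74

```text
clock: 18.4
tcp_pos: [0.6672, 0.025, 0.1731]
orientation: [3.135, -0.188, 0.001]
contact_force: [-0.1, 0.7, -0.4]
grip_width: 0.074
gripper_force: 0.0
```

Emit:
send_rows --deltas '[{"dx":6,"dy":-7,"dz":0,"rx":0,"ry":0,"rz":0},{"dx":6,"dy":-7,"dz":-30,"rx":0,"ry":0,"rz":0},{"dx":6,"dy":-7,"dz":-65,"rx":0,"ry":0,"rz":0},{"dx":6,"dy":-7,"dz":-95,"rx":0,"ry":0,"rz":0},{"dx":6,"dy":-7,"dz":-110,"rx":0,"ry":0,"rz":0}]'

```text
clock: 18.82
tcp_pos: [0.669, 0.0212, 0.0588]
orientation: [3.136, -0.185, -0.008]
contact_force: [-1.3, -0.4, 0.6]
grip_width: 0.0738
gripper_force: 0.0
```

Emit:
send_rows --deltas '[{"dx":0,"dy":0,"dz":0,"rx":0,"ry":0,"rz":0},{"dx":0,"dy":0,"dz":-20,"rx":0,"ry":0,"rz":0},{"dx":0,"dy":0,"dz":-40,"rx":0,"ry":0,"rz":0},{"dx":0,"dy":0,"dz":-55,"rx":0,"ry":0,"rz":0},{"dx":0,"dy":0,"dz":-63,"rx":0,"ry":0,"rz":0}]'

```text
clock: 19.23
tcp_pos: [0.6712, 0.0212, -0.0012]
orientation: [-3.136, 0.185, 0.002]
contact_force: [-1.0, -0.3, -0.5]
grip_width: 0.0741
gripper_force: 0.0
```

Emit:
send_rows --deltas '[{"dx":0,"dy":0,"dz":-2,"rx":0,"ry":0,"rz":0},{"dx":0,"dy":0,"dz":-2,"rx":0,"ry":0,"rz":0},{"dx":0,"dy":0,"dz":-2,"rx":0,"ry":0,"rz":0},{"dx":0,"dy":0,"dz":-2,"rx":0,"ry":0,"rz":0},{"dx":0,"dy":0,"dz":-2,"rx":0,"ry":0,"rz":0}]' --jaw 40 --newtons 40

```text
clock: 19.65
tcp_pos: [0.6721, 0.0208, -0.0016]
orientation: [-3.136, 0.186, -0.002]
contact_force: [-0.4, -0.1, -1.6]
grip_width: 0.0513
gripper_force: 41.7
```

Emit:
send_rows --deltas '[{"dx":0,"dy":0,"dz":5,"rx":0,"ry":0,"rz":0},{"dx":0,"dy":0,"dz":20,"rx":0,"ry":0,"rz":0},{"dx":0,"dy":0,"dz":45,"rx":0,"ry":0,"rz":0},{"dx":0,"dy":0,"dz":75,"rx":0,"ry":0,"rz":0},{"dx":0,"dy":0,"dz":80,"rx":0,"ry":0,"rz":0}]'

```text
clock: 20.07
tcp_pos: [0.6753, 0.0213, 0.0844]
orientation: [-3.135, 0.186, -0.014]
contact_force: [1.6, -0.1, 0.6]
grip_width: 0.0512
gripper_force: 41.9
```

Emit:
send_rows --deltas '[{"dx":-9,"dy":-16,"dz":0,"rx":0,"ry":0,"rz":0},{"dx":-26,"dy":-48,"dz":0,"rx":0,"ry":0,"rz":0},{"dx":-43,"dy":-80,"dz":0,"rx":0,"ry":0,"rz":0},{"dx":-60,"dy":-112,"dz":0,"rx":0,"ry":0,"rz":0},{"dx":-77,"dy":-144,"dz":0,"rx":0,"ry":0,"rz":0}]'

```text
clock: 20.48
tcp_pos: [0.594, -0.1245, 0.0787]
orientation: [3.136, -0.185, 0.002]
contact_force: [0.1, -0.7, -1.2]
grip_width: 0.0508
gripper_force: 42.0
```

Emit:
send_rows --deltas '[{"dx":-17,"dy":-32,"dz":0,"rx":0,"ry":0,"rz":0},{"dx":-34,"dy":-64,"dz":0,"rx":0,"ry":0,"rz":0},{"dx":-51,"dy":-96,"dz":0,"rx":0,"ry":0,"rz":0},{"dx":-68,"dy":-128,"dz":0,"rx":0,"ry":0,"rz":0},{"dx":-85,"dy":-160,"dz":0,"rx":0,"ry":0,"rz":0}]'

```text
clock: 20.9
tcp_pos: [0.509, -0.2848, 0.0788]
orientation: [3.135, -0.186, 0.002]
contact_force: [1.2, 0.2, -1.0]
grip_width: 0.051
gripper_force: 42.0
```

Emit:
send_rows --deltas '[{"dx":-17,"dy":-28,"dz":0,"rx":0,"ry":0,"rz":0},{"dx":-26,"dy":-41,"dz":0,"rx":0,"ry":0,"rz":0},{"dx":-26,"dy":-41,"dz":0,"rx":0,"ry":0,"rz":0},{"dx":-26,"dy":-41,"dz":-25,"rx":0,"ry":0,"rz":0},{"dx":-26,"dy":-41,"dz":-50,"rx":0,"ry":0,"rz":0}]'

```text
clock: 21.32
tcp_pos: [0.4858, -0.3251, 0.0295]
orientation: [3.134, -0.186, 0.008]
contact_force: [-0.2, -0.1, -1.6]
grip_width: 0.0511
gripper_force: 42.0
```

Emit:
send_rows --deltas '[{"dx":0,"dy":0,"dz":-15,"rx":0,"ry":0,"rz":0},{"dx":0,"dy":0,"dz":-25,"rx":0,"ry":0,"rz":0},{"dx":0,"dy":0,"dz":-30,"rx":0,"ry":0,"rz":0},{"dx":0,"dy":0,"dz":-33,"rx":0,"ry":0,"rz":0},{"dx":0,"dy":0,"dz":-34,"rx":0,"ry":0,"rz":0}]'

```text
clock: 21.73
tcp_pos: [0.4843, -0.324, -0.0061]
orientation: [3.136, -0.185, 0.001]
contact_force: [-0.1, 0.7, 0.5]
grip_width: 0.0508
gripper_force: 42.0
```

Emit:
send_rows --deltas '[{"dx":0,"dy":0,"dz":-1,"rx":0,"ry":0,"rz":0},{"dx":0,"dy":0,"dz":-1,"rx":0,"ry":0,"rz":0},{"dx":0,"dy":0,"dz":-1,"rx":0,"ry":0,"rz":0}]'

```text
clock: 21.98
tcp_pos: [0.4844, -0.3241, -0.0061]
orientation: [3.136, -0.185, 0.002]
contact_force: [-1.7, 2.7, 6.8]
grip_width: 0.051
gripper_force: 42.7
```

Emit:
send_rows --deltas '[{"dx":0,"dy":0,"dz":1,"rx":0,"ry":0,"rz":0},{"dx":0,"dy":0,"dz":1,"rx":0,"ry":0,"rz":0},{"dx":0,"dy":0,"dz":1,"rx":0,"ry":0,"rz":0},{"dx":0,"dy":0,"dz":1,"rx":0,"ry":0,"rz":0}]' --jaw 74

```text
clock: 22.32
tcp_pos: [0.4838, -0.3245, -0.0063]
orientation: [3.136, -0.186, 0.001]
contact_force: [0.2, 0.8, -0.1]
grip_width: 0.0739
gripper_force: 0.0
```

Emit:
send_rows --deltas '[{"dx":0,"dy":0,"dz":10,"rx":0,"ry":0,"rz":0},{"dx":0,"dy":0,"dz":40,"rx":0,"ry":0,"rz":0},{"dx":0,"dy":0,"dz":80,"rx":0,"ry":0,"rz":0},{"dx":0,"dy":0,"dz":120,"rx":0,"ry":0,"rz":0},{"dx":0,"dy":0,"dz":160,"rx":0,"ry":0,"rz":0}]'

```text
clock: 22.73
tcp_pos: [0.4832, -0.3239, 0.1558]
orientation: [-3.136, 0.185, 0.0]
contact_force: [0.9, -1.0, -0.8]
grip_width: 0.0741
gripper_force: 0.0
```

Emit:
send_rows --deltas '[{"dx":0,"dy":20,"dz":15,"rx":0,"ry":0,"rz":0},{"dx":0,"dy":58,"dz":16,"rx":0,"ry":0,"rz":0},{"dx":0,"dy":96,"dz":16,"rx":0,"ry":0,"rz":0},{"dx":0,"dy":134,"dz":16,"rx":0,"ry":0,"rz":0},{"dx":0,"dy":172,"dz":16,"rx":0,"ry":0,"rz":0}]' --jaw 56

```text
clock: 23.15
tcp_pos: [0.4834, -0.1508, 0.1705]
orientation: [3.135, -0.187, 0.002]
contact_force: [1.4, 0.9, 0.0]
grip_width: 0.0558
gripper_force: 0.0
```

```bash
cat > chk.py <<'E'
from h import *
f=grab("top"); P=cloud(f); Z=P[...,2]
def z(n,lo,hi,box):
    x0,x1,y0,y1=box; m=np.zeros(Z.shape,np.uint8); s=Z[y0:y1,x0:x1]; m[y0:y1,x0:x1]=(s>lo)&(s<hi)
    c=cv2.findContours(m,0,cv2.CHAIN_APPROX_NONE)[0]
    if not c: print(n,"none"); return
    (u,v),q=cv2.minEnclosingCircle(max(c,key=cv2.contourArea)); zz=np.median(Z[m>0]); k=(f["p"][2]-zz)/f["f"]
    print(n,onz(f,u,v,zz)[:2].round(4),"d",round(2e3*q*k,1),"z",zz.round(4))
E
cat > c1.py <<'E'
from chk import *
z("jar",.05,.062,(460,530,250,320))
z("spray",.157,.175,(60,190,230,330)); z("bottle",.142,.153,(60,190,180,280)); z("can",.133,.143,(50,190,280,380))
cv2.imwrite("pics/c1.png",cv2.resize(f["frame"][150:400,60:560],(800,400)))
E
python3 c1.py
```

```text
jar none
spray [0.5142 0.3403] d 44.2 z 0.1621
bottle [0.6073 0.3284] d 33.9 z 0.1473
can [0.4204 0.3464] d 36.8 z 0.138
```

View pics/c1.png

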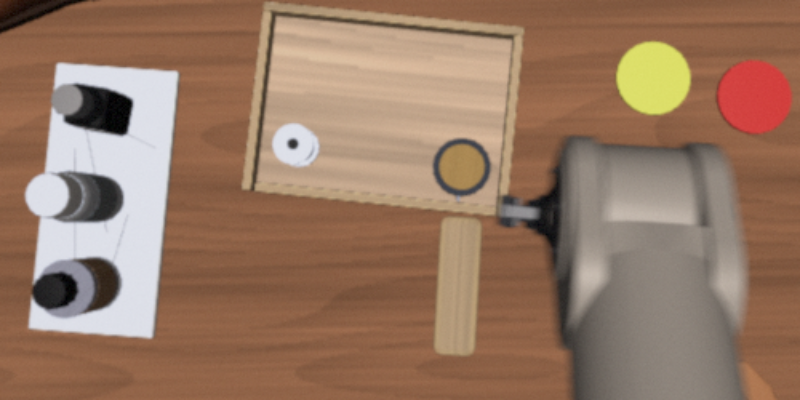

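The tray is empty at the jar's place, with tin and spool unmoved. The three things stand on the board at crop (68,98), (48,195) and (55,290). The arm covers the coaster, so I'll check the jar on the way to the can.

Emit:
send_rows --deltas '[{"dx":0,"dy":38,"dz":0,"rx":0,"ry":0,"rz":0},{"dx":0,"dy":76,"dz":0,"rx":0,"ry":0,"rz":0},{"dx":0,"dy":114,"dz":0,"rx":0,"ry":0,"rz":0},{"dx":0,"dy":152,"dz":0,"rx":0,"ry":0,"rz":0},{"dx":0,"dy":190,"dz":0,"rx":0,"ry":0,"rz":0}]'

```text
clock: 23.62
tcp_pos: [0.4835, 0.0393, 0.1703]
orientation: [3.136, -0.186, 0.002]
contact_force: [0.3, -1.6, 0.3]
grip_width: 0.0563
gripper_force: 0.0
```

Emit:
send_rows --deltas '[{"dx":-5,"dy":38,"dz":0,"rx":0,"ry":0,"rz":0},{"dx":-10,"dy":76,"dz":0,"rx":0,"ry":0,"rz":0},{"dx":-15,"dy":114,"dz":0,"rx":0,"ry":0,"rz":0},{"dx":-20,"dy":152,"dz":0,"rx":0,"ry":0,"rz":0},{"dx":-25,"dy":190,"dz":0,"rx":0,"ry":0,"rz":0}]'

```text
clock: 24.03
tcp_pos: [0.4583, 0.2293, 0.1703]
orientation: [3.136, -0.186, 0.002]
contact_force: [0.0, -0.9, 0.5]
grip_width: 0.056
gripper_force: 0.0
```

Emit:
send_rows --deltas '[{"dx":-13,"dy":37,"dz":0,"rx":0,"ry":0,"rz":0},{"dx":-25,"dy":74,"dz":0,"rx":0,"ry":0,"rz":0},{"dx":-36,"dy":107,"dz":0,"rx":0,"ry":0,"rz":0},{"dx":-40,"dy":120,"dz":0,"rx":0,"ry":0,"rz":0},{"dx":-40,"dy":120,"dz":0,"rx":0,"ry":0,"rz":0}]'

```text
clock: 24.45
tcp_pos: [0.4164, 0.3524, 0.1705]
orientation: [-3.134, 0.175, 0.0]
contact_force: [0.1, 0.6, 1.3]
grip_width: 0.0563
gripper_force: 0.0
```

```bash
cat > c2.py <<'E'
from chk import *
z("jar",.05,.062,(460,530,250,320))
z("tin",.025,.045,(328,370,233,275)); z("spool",.05,.07,(225,265,222,260))
m=np.zeros(Z.shape,np.uint8); h=cv2.cvtColor(f["frame"],cv2.COLOR_BGR2HSV)
E
python3 c2.py
```

```text
jar [ 0.4853 -0.3219] d 49.1 z 0.0556
tin [ 0.5425 -0.0611] d 63.4 z 0.0324
spool [0.5685 0.1199] d 43.7 z 0.0603
```

The jar stands at (0.485, -0.322), within 3 mm of the coaster's middle, and tin and spool have not moved. Now I'll put the can back.

Emit:
send_rows --deltas '[{"dx":0,"dy":0,"dz":-20,"rx":0,"ry":0,"rz":0},{"dx":0,"dy":0,"dz":-42,"rx":0,"ry":0,"rz":0},{"dx":0,"dy":0,"dz":-62,"rx":0,"ry":0,"rz":0},{"dx":0,"dy":0,"dz":-76,"rx":0,"ry":0,"rz":0},{"dx":0,"dy":0,"dz":-82,"rx":0,"ry":0,"rz":0}]'

```text
clock: 24.92
tcp_pos: [0.4189, 0.3446, 0.0857]
orientation: [3.132, -0.189, -0.003]
contact_force: [-1.1, 1.0, -0.2]
grip_width: 0.0561
gripper_force: 0.0
```

Emit:
send_rows --deltas '[{"dx":0,"dy":0,"dz":0,"rx":0,"ry":0,"rz":0},{"dx":0,"dy":0,"dz":0,"rx":0,"ry":0,"rz":0},{"dx":0,"dy":0,"dz":0,"rx":0,"ry":0,"rz":0},{"dx":0,"dy":0,"dz":0,"rx":0,"ry":0,"rz":0},{"dx":0,"dy":0,"dz":0,"rx":0,"ry":0,"rz":0}]' --jaw 22 --newtons 50

```text
clock: 25.33
tcp_pos: [0.4189, 0.3477, 0.0881]
orientation: [-3.136, 0.186, -0.001]
contact_force: [0.2, -0.8, -1.3]
grip_width: 0.0328
gripper_force: 50.0
```

Emit:
send_rows --deltas '[{"dx":0,"dy":0,"dz":6,"rx":0,"ry":0,"rz":0},{"dx":0,"dy":0,"dz":20,"rx":0,"ry":0,"rz":0},{"dx":0,"dy":0,"dz":45,"rx":0,"ry":0,"rz":0},{"dx":0,"dy":0,"dz":70,"rx":0,"ry":0,"rz":0},{"dx":0,"dy":0,"dz":77,"rx":0,"ry":0,"rz":0}]'

```text
clock: 25.75
tcp_pos: [0.4199, 0.3496, 0.1684]
orientation: [-3.132, 0.185, -0.006]
contact_force: [0.3, 1.3, -3.2]
grip_width: 0.0326
gripper_force: 50.5
```

Emit:
send_rows --deltas '[{"dx":7,"dy":-18,"dz":0,"rx":0,"ry":0,"rz":0},{"dx":20,"dy":-54,"dz":0,"rx":0,"ry":0,"rz":0},{"dx":33,"dy":-90,"dz":0,"rx":0,"ry":0,"rz":0},{"dx":46,"dy":-126,"dz":0,"rx":0,"ry":0,"rz":0},{"dx":60,"dy":-162,"dz":0,"rx":0,"ry":0,"rz":0}]'

```text
clock: 26.17
tcp_pos: [0.4784, 0.184, 0.1641]
orientation: [3.136, -0.184, -0.001]
contact_force: [1.3, -0.1, -2.8]
grip_width: 0.0328
gripper_force: 50.7
```

Emit:
send_rows --deltas '[{"dx":24,"dy":-30,"dz":0,"rx":0,"ry":0,"rz":0},{"dx":48,"dy":-60,"dz":0,"rx":0,"ry":0,"rz":0},{"dx":72,"dy":-90,"dz":0,"rx":0,"ry":0,"rz":0},{"dx":96,"dy":-120,"dz":0,"rx":0,"ry":0,"rz":0},{"dx":120,"dy":-150,"dz":0,"rx":0,"ry":0,"rz":0}]'

```text
clock: 26.58
tcp_pos: [0.5991, 0.0339, 0.1639]
orientation: [3.136, -0.186, -0.001]
contact_force: [1.0, 0.7, -3.3]
grip_width: 0.0324
gripper_force: 50.8
```

Emit:
send_rows --deltas '[{"dx":22,"dy":-28,"dz":0,"rx":0,"ry":0,"rz":0},{"dx":42,"dy":-54,"dz":0,"rx":0,"ry":0,"rz":0},{"dx":56,"dy":-72,"dz":0,"rx":0,"ry":0,"rz":0},{"dx":60,"dy":-77,"dz":0,"rx":0,"ry":0,"rz":0},{"dx":60,"dy":-77,"dz":0,"rx":0,"ry":0,"rz":0}]'

```text
clock: 27.0
tcp_pos: [0.659, -0.0441, 0.1633]
orientation: [3.135, -0.192, -0.001]
contact_force: [-0.0, -0.2, -3.3]
grip_width: 0.0327
gripper_force: 50.8
```

Emit:
send_rows --deltas '[{"dx":0,"dy":0,"dz":-15,"rx":0,"ry":0,"rz":0},{"dx":0,"dy":0,"dz":-35,"rx":0,"ry":0,"rz":0},{"dx":0,"dy":0,"dz":-55,"rx":0,"ry":0,"rz":0},{"dx":0,"dy":0,"dz":-68,"rx":0,"ry":0,"rz":0},{"dx":0,"dy":0,"dz":-75,"rx":0,"ry":0,"rz":0}]'

```text
clock: 27.42
tcp_pos: [0.6565, -0.0396, 0.0872]
orientation: [-3.136, 0.183, 0.006]
contact_force: [-0.3, 0.4, -4.7]
grip_width: 0.0328
gripper_force: 50.7
```

Emit:
send_rows --deltas '[{"dx":0,"dy":0,"dz":-2,"rx":0,"ry":0,"rz":0},{"dx":0,"dy":0,"dz":-4,"rx":0,"ry":0,"rz":0},{"dx":0,"dy":0,"dz":-4,"rx":0,"ry":0,"rz":0},{"dx":0,"dy":0,"dz":-4,"rx":0,"ry":0,"rz":0}]'

```text
clock: 27.75
tcp_pos: [0.6593, -0.0411, 0.0865]
orientation: [-3.136, 0.185, -0.003]
contact_force: [-0.0, -0.0, -4.0]
grip_width: 0.033
gripper_force: 50.9
```

Lower to contact, release, and go up and across for the bottle.

Emit:
send_rows --deltas '[{"dx":0,"dy":0,"dz":-1,"rx":0,"ry":0,"rz":0},{"dx":0,"dy":0,"dz":-1.5,"rx":0,"ry":0,"rz":0},{"dx":0,"dy":0,"dz":-1.5,"rx":0,"ry":0,"rz":0},{"dx":0,"dy":0,"dz":-1.5,"rx":0,"ry":0,"rz":0}]'

```text
clock: 28.08
tcp_pos: [0.6598, -0.0411, 0.0861]
orientation: [3.136, -0.186, 0.004]
contact_force: [-1.3, 0.4, 5.2]
grip_width: 0.0328
gripper_force: 52.0
```

Emit:
send_rows --deltas '[{"dx":0,"dy":0,"dz":0.5,"rx":0,"ry":0,"rz":0},{"dx":0,"dy":0,"dz":0.5,"rx":0,"ry":0,"rz":0},{"dx":0,"dy":0,"dz":0.5,"rx":0,"ry":0,"rz":0},{"dx":0,"dy":0,"dz":0.5,"rx":0,"ry":0,"rz":0}]' --jaw 56

```text
clock: 28.42
tcp_pos: [0.6588, -0.0413, 0.0847]
orientation: [-3.136, 0.186, -0.001]
contact_force: [0.5, 0.7, -0.5]
grip_width: 0.0561
gripper_force: 0.0
```

Emit:
send_rows --deltas '[{"dx":0,"dy":0,"dz":8,"rx":0,"ry":0,"rz":0},{"dx":0,"dy":0,"dz":25,"rx":0,"ry":0,"rz":0},{"dx":0,"dy":0,"dz":55,"rx":0,"ry":0,"rz":0},{"dx":0,"dy":0,"dz":80,"rx":0,"ry":0,"rz":0},{"dx":-1,"dy":11,"dz":85,"rx":0,"ry":0,"rz":0}]'

```text
clock: 28.83
tcp_pos: [0.6606, -0.0328, 0.1749]
orientation: [3.135, -0.192, 0.012]
contact_force: [1.3, -0.0, 1.1]
grip_width: 0.0556
gripper_force: 0.0
```

Emit:
send_rows --deltas '[{"dx":-5,"dy":36,"dz":0,"rx":0,"ry":0,"rz":0},{"dx":-10,"dy":72,"dz":0,"rx":0,"ry":0,"rz":0},{"dx":-15,"dy":108,"dz":0,"rx":0,"ry":0,"rz":0},{"dx":-20,"dy":144,"dz":0,"rx":0,"ry":0,"rz":0},{"dx":-25,"dy":180,"dz":0,"rx":0,"ry":0,"rz":0}]'

```text
clock: 29.25
tcp_pos: [0.632, 0.1517, 0.1698]
orientation: [-3.136, 0.186, -0.0]
contact_force: [-0.4, 0.4, 0.1]
grip_width: 0.0558
gripper_force: 0.0
```

Emit:
send_rows --deltas '[{"dx":-5,"dy":36,"dz":0,"rx":0,"ry":0,"rz":0},{"dx":-10,"dy":72,"dz":0,"rx":0,"ry":0,"rz":0},{"dx":-15,"dy":108,"dz":0,"rx":0,"ry":0,"rz":0},{"dx":-20,"dy":144,"dz":0,"rx":0,"ry":0,"rz":0},{"dx":-24,"dy":170,"dz":0,"rx":0,"ry":0,"rz":0}]'

```text
clock: 29.67
tcp_pos: [0.6069, 0.3243, 0.1699]
orientation: [-3.134, 0.181, 0.001]
contact_force: [0.1, 0.4, -0.1]
grip_width: 0.0559
gripper_force: 0.0
```

Emit:
send_rows --deltas '[{"dx":-1,"dy":10,"dz":0,"rx":0,"ry":0,"rz":0},{"dx":-1,"dy":10,"dz":0,"rx":0,"ry":0,"rz":0},{"dx":-1,"dy":10,"dz":-15,"rx":0,"ry":0,"rz":0},{"dx":-1,"dy":10,"dz":-30,"rx":0,"ry":0,"rz":0},{"dx":-1,"dy":10,"dz":-40,"rx":0,"ry":0,"rz":0}]'

```text
clock: 30.08
tcp_pos: [0.6083, 0.3267, 0.1281]
orientation: [3.133, -0.19, -0.001]
contact_force: [-0.8, -0.8, -0.2]
grip_width: 0.0559
gripper_force: 0.0
```

```bash
cat > c3.py <<'E'
from chk import *
z("can",.1325,.16,(310,360,160,205))
E
python3 c3.py
```

```text
can [ 0.6603 -0.04  ] d 33.6 z 0.1361
```

The can is back at (0.660, -0.040), about 1 mm from where it stood. Now the bottle.

Emit:
send_rows --deltas '[{"dx":0,"dy":0,"dz":-12,"rx":0,"ry":0,"rz":0},{"dx":0,"dy":0,"dz":-24,"rx":0,"ry":0,"rz":0},{"dx":0,"dy":0,"dz":-31,"rx":0,"ry":0,"rz":0},{"dx":0,"dy":0,"dz":-33,"rx":0,"ry":0,"rz":0},{"dx":0,"dy":0,"dz":-33,"rx":0,"ry":0,"rz":0}]'

```text
clock: 30.55
tcp_pos: [0.6073, 0.3294, 0.0956]
orientation: [3.135, -0.186, -0.002]
contact_force: [-0.9, -0.3, 0.6]
grip_width: 0.0559
gripper_force: 0.0
```

Emit:
send_rows --deltas '[{"dx":0,"dy":0,"dz":0,"rx":0,"ry":0,"rz":0},{"dx":0,"dy":0,"dz":0,"rx":0,"ry":0,"rz":0},{"dx":0,"dy":0,"dz":0,"rx":0,"ry":0,"rz":0},{"dx":0,"dy":0,"dz":0,"rx":0,"ry":0,"rz":0},{"dx":0,"dy":0,"dz":0,"rx":0,"ry":0,"rz":0}]' --jaw 20 --newtons 35

```text
clock: 30.97
tcp_pos: [0.6081, 0.3301, 0.0973]
orientation: [-3.135, 0.186, -0.002]
contact_force: [0.5, -0.5, 3.2]
grip_width: 0.0311
gripper_force: 35.2
```

Emit:
send_rows --deltas '[{"dx":0,"dy":0,"dz":6,"rx":0,"ry":0,"rz":0},{"dx":0,"dy":0,"dz":20,"rx":0,"ry":0,"rz":0},{"dx":0,"dy":0,"dz":45,"rx":0,"ry":0,"rz":0},{"dx":0,"dy":0,"dz":70,"rx":0,"ry":0,"rz":0},{"dx":0,"dy":0,"dz":75,"rx":0,"ry":0,"rz":0}]'

```text
clock: 31.38
tcp_pos: [0.6095, 0.3317, 0.1772]
orientation: [-3.132, 0.185, -0.009]
contact_force: [0.4, 0.6, -0.4]
grip_width: 0.031
gripper_force: 35.0
```

Emit:
send_rows --deltas '[{"dx":5,"dy":-18,"dz":0,"rx":0,"ry":0,"rz":0},{"dx":15,"dy":-55,"dz":0,"rx":0,"ry":0,"rz":0},{"dx":25,"dy":-92,"dz":0,"rx":0,"ry":0,"rz":0},{"dx":35,"dy":-129,"dz":0,"rx":0,"ry":0,"rz":0},{"dx":45,"dy":-166,"dz":0,"rx":0,"ry":0,"rz":0}]'

```text
clock: 31.8
tcp_pos: [0.6525, 0.1621, 0.1715]
orientation: [3.136, -0.185, -0.0]
contact_force: [0.4, 0.1, -1.7]
grip_width: 0.0311
gripper_force: 35.1
```

Emit:
send_rows --deltas '[{"dx":9,"dy":-35,"dz":0,"rx":0,"ry":0,"rz":0},{"dx":17,"dy":-63,"dz":0,"rx":0,"ry":0,"rz":0},{"dx":21,"dy":-78,"dz":0,"rx":0,"ry":0,"rz":0},{"dx":22,"dy":-82,"dz":0,"rx":0,"ry":0,"rz":0},{"dx":22,"dy":-82,"dz":0,"rx":0,"ry":0,"rz":0}]'

```text
clock: 32.22
tcp_pos: [0.6746, 0.0809, 0.1713]
orientation: [-3.136, 0.189, 0.001]
contact_force: [0.9, 0.7, -2.4]
grip_width: 0.0314
gripper_force: 35.2
```

Emit:
send_rows --deltas '[{"dx":0,"dy":0,"dz":-15,"rx":0,"ry":0,"rz":0},{"dx":0,"dy":0,"dz":-35,"rx":0,"ry":0,"rz":0},{"dx":0,"dy":0,"dz":-55,"rx":0,"ry":0,"rz":0},{"dx":0,"dy":0,"dz":-67,"rx":0,"ry":0,"rz":0},{"dx":0,"dy":0,"dz":-73,"rx":0,"ry":0,"rz":0}]'

```text
clock: 32.63
tcp_pos: [0.6727, 0.0845, 0.0964]
orientation: [-3.136, 0.18, 0.006]
contact_force: [-1.4, -0.2, -2.4]
grip_width: 0.0309
gripper_force: 35.2
```

Emit:
send_rows --deltas '[{"dx":0,"dy":0,"dz":-2,"rx":0,"ry":0,"rz":0},{"dx":0,"dy":0,"dz":-4,"rx":0,"ry":0,"rz":0},{"dx":0,"dy":0,"dz":-4.5,"rx":0,"ry":0,"rz":0},{"dx":0,"dy":0,"dz":-4.5,"rx":0,"ry":0,"rz":0}]'

```text
clock: 32.97
tcp_pos: [0.6755, 0.0826, 0.0953]
orientation: [-3.135, 0.185, -0.003]
contact_force: [-0.4, 1.7, 0.5]
grip_width: 0.0311
gripper_force: 35.3
```

Emit:
send_rows --deltas '[{"dx":0,"dy":0,"dz":0,"rx":0,"ry":0,"rz":0},{"dx":0,"dy":0,"dz":0,"rx":0,"ry":0,"rz":0},{"dx":0,"dy":0,"dz":0,"rx":0,"ry":0,"rz":0},{"dx":0,"dy":0,"dz":0,"rx":0,"ry":0,"rz":0}]' --jaw 56

```text
clock: 33.3
tcp_pos: [0.6749, 0.0816, 0.0943]
orientation: [3.136, -0.186, 0.001]
contact_force: [0.4, -0.4, 0.2]
grip_width: 0.0563
gripper_force: 0.0
```

Emit:
send_rows --deltas '[{"dx":0,"dy":0,"dz":8,"rx":0,"ry":0,"rz":0},{"dx":0,"dy":0,"dz":25,"rx":0,"ry":0,"rz":0},{"dx":0,"dy":0,"dz":55,"rx":0,"ry":0,"rz":0},{"dx":0,"dy":0,"dz":75,"rx":0,"ry":0,"rz":0},{"dx":-6,"dy":10,"dz":81,"rx":0,"ry":0,"rz":0}]'

```text
clock: 33.72
tcp_pos: [0.6718, 0.0897, 0.1796]
orientation: [-3.136, 0.192, -0.011]
contact_force: [0.3, -0.1, 0.3]
grip_width: 0.0561
gripper_force: 0.0
```

Emit:
send_rows --deltas '[{"dx":-20,"dy":32,"dz":0,"rx":0,"ry":0,"rz":0},{"dx":-40,"dy":64,"dz":0,"rx":0,"ry":0,"rz":0},{"dx":-60,"dy":96,"dz":0,"rx":0,"ry":0,"rz":0},{"dx":-80,"dy":128,"dz":0,"rx":0,"ry":0,"rz":0},{"dx":-100,"dy":160,"dz":0,"rx":0,"ry":0,"rz":0}]' --jaw 66

```text
clock: 34.13
tcp_pos: [0.5666, 0.2535, 0.1749]
orientation: [3.136, -0.185, -0.001]
contact_force: [1.0, 0.9, 0.2]
grip_width: 0.0663
gripper_force: 0.0
```

Emit:
send_rows --deltas '[{"dx":-20,"dy":32,"dz":0,"rx":0,"ry":0,"rz":0},{"dx":-40,"dy":64,"dz":0,"rx":0,"ry":0,"rz":0},{"dx":-53,"dy":84,"dz":0,"rx":0,"ry":0,"rz":0},{"dx":-55,"dy":88,"dz":0,"rx":0,"ry":0,"rz":0},{"dx":-55,"dy":88,"dz":0,"rx":0,"ry":0,"rz":0}]'

```text
clock: 34.55
tcp_pos: [0.5112, 0.3425, 0.175]
orientation: [-3.136, 0.177, 0.001]
contact_force: [0.5, 0.2, -1.2]
grip_width: 0.066
gripper_force: 0.0
```

```bash
cat > c4.py <<'E'
from chk import *
z("can",.1325,.16,(310,360,160,205)); z("bottle",.1415,.165,(240,285,150,195))
print(r.get_obs()["tcp_pos"])
E
python3 c4.py
```

```text
can [ 0.6606 -0.0397] d 34.0 z 0.1358
bottle [0.6755 0.0822] d 31.5 z 0.145
[0.51288858 0.34024819 0.17483647]
```

The bottle is back within 1 mm of its spot. The spray can is last, this time gripped properly around its cap.

Emit:
send_rows --deltas '[{"dx":0,"dy":0,"dz":-15,"rx":0,"ry":0,"rz":0},{"dx":0,"dy":0,"dz":-35,"rx":0,"ry":0,"rz":0},{"dx":0,"dy":0,"dz":-55,"rx":0,"ry":0,"rz":0},{"dx":0,"dy":0,"dz":-66,"rx":0,"ry":0,"rz":0},{"dx":0,"dy":0,"dz":-69,"rx":0,"ry":0,"rz":0}]'

```text
clock: 35.02
tcp_pos: [0.5135, 0.337, 0.1036]
orientation: [3.133, -0.189, -0.004]
contact_force: [-0.9, -0.0, -0.3]
grip_width: 0.0659
gripper_force: 0.0
```

Emit:
send_rows --deltas '[{"dx":0,"dy":0,"dz":0,"rx":0,"ry":0,"rz":0},{"dx":0,"dy":0,"dz":0,"rx":0,"ry":0,"rz":0},{"dx":0,"dy":0,"dz":0,"rx":0,"ry":0,"rz":0},{"dx":0,"dy":0,"dz":0,"rx":0,"ry":0,"rz":0},{"dx":0,"dy":0,"dz":0,"rx":0,"ry":0,"rz":0}]' --jaw 32 --newtons 35

```text
clock: 35.43
tcp_pos: [0.514, 0.34, 0.1068]
orientation: [-3.136, 0.186, -0.002]
contact_force: [0.6, -0.0, 0.5]
grip_width: 0.0433
gripper_force: 35.8
```

Emit:
send_rows --deltas '[{"dx":0,"dy":0,"dz":6,"rx":0,"ry":0,"rz":0},{"dx":0,"dy":0,"dz":20,"rx":0,"ry":0,"rz":0},{"dx":0,"dy":0,"dz":45,"rx":0,"ry":0,"rz":0},{"dx":0,"dy":0,"dz":70,"rx":0,"ry":0,"rz":0},{"dx":0,"dy":0,"dz":75,"rx":0,"ry":0,"rz":0}]'

```text
clock: 35.85
tcp_pos: [0.5155, 0.3419, 0.1867]
orientation: [-3.131, 0.185, -0.009]
contact_force: [0.2, 1.4, -1.8]
grip_width: 0.0429
gripper_force: 36.1
```

Emit:
send_rows --deltas '[{"dx":6,"dy":-20,"dz":0,"rx":0,"ry":0,"rz":0},{"dx":17,"dy":-56,"dz":0,"rx":0,"ry":0,"rz":0},{"dx":28,"dy":-92,"dz":0,"rx":0,"ry":0,"rz":0},{"dx":39,"dy":-128,"dz":0,"rx":0,"ry":0,"rz":0},{"dx":50,"dy":-164,"dz":0,"rx":0,"ry":0,"rz":0}]'

```text
clock: 36.27
tcp_pos: [0.5638, 0.1742, 0.1814]
orientation: [3.136, -0.185, 0.001]
contact_force: [1.3, -0.3, -2.1]
grip_width: 0.0433
gripper_force: 36.3
```

Emit:
send_rows --deltas '[{"dx":11,"dy":-36,"dz":0,"rx":0,"ry":0,"rz":0},{"dx":22,"dy":-72,"dz":0,"rx":0,"ry":0,"rz":0},{"dx":33,"dy":-108,"dz":0,"rx":0,"ry":0,"rz":0},{"dx":42,"dy":-136,"dz":0,"rx":0,"ry":0,"rz":0},{"dx":46,"dy":-149,"dz":0,"rx":0,"ry":0,"rz":0}]'

```text
clock: 36.68
tcp_pos: [0.6106, 0.0206, 0.1811]
orientation: [3.133, -0.195, 0.001]
contact_force: [0.7, -1.6, -2.2]
grip_width: 0.0432
gripper_force: 36.3
```

Emit:
send_rows --deltas '[{"dx":1,"dy":-2.5,"dz":0,"rx":0,"ry":0,"rz":0},{"dx":1,"dy":-2.5,"dz":0,"rx":0,"ry":0,"rz":0},{"dx":1,"dy":-2.5,"dz":-15,"rx":0,"ry":0,"rz":0},{"dx":1,"dy":-2.5,"dz":-35,"rx":0,"ry":0,"rz":0},{"dx":1,"dy":-2.5,"dz":-50,"rx":0,"ry":0,"rz":0}]'

```text
clock: 37.1
tcp_pos: [0.6098, 0.0277, 0.1304]
orientation: [-3.135, 0.18, 0.0]
contact_force: [0.8, -0.1, -1.8]
grip_width: 0.0429
gripper_force: 36.3
```

Emit:
send_rows --deltas '[{"dx":0,"dy":0,"dz":-12,"rx":0,"ry":0,"rz":0},{"dx":0,"dy":0,"dz":-20,"rx":0,"ry":0,"rz":0},{"dx":0,"dy":0,"dz":-24,"rx":0,"ry":0,"rz":0},{"dx":0,"dy":0,"dz":-26,"rx":0,"ry":0,"rz":0},{"dx":0,"dy":0,"dz":-26,"rx":0,"ry":0,"rz":0}]'

```text
clock: 37.52
tcp_pos: [0.611, 0.025, 0.1054]
orientation: [-3.136, 0.185, -0.001]
contact_force: [1.1, 0.2, -1.4]
grip_width: 0.0433
gripper_force: 36.5
```

Emit:
send_rows --deltas '[{"dx":0,"dy":0,"dz":-1,"rx":0,"ry":0,"rz":0},{"dx":0,"dy":0,"dz":-1.5,"rx":0,"ry":0,"rz":0},{"dx":0,"dy":0,"dz":-1.5,"rx":0,"ry":0,"rz":0},{"dx":0,"dy":0,"dz":-1.5,"rx":0,"ry":0,"rz":0}]'

```text
clock: 37.85
tcp_pos: [0.6115, 0.0246, 0.1047]
orientation: [-3.136, 0.186, -0.003]
contact_force: [-0.5, 0.5, 5.2]
grip_width: 0.043
gripper_force: 36.8
```

Emit:
send_rows --deltas '[{"dx":0,"dy":0,"dz":0.5,"rx":0,"ry":0,"rz":0},{"dx":0,"dy":0,"dz":0.5,"rx":0,"ry":0,"rz":0},{"dx":0,"dy":0,"dz":0.5,"rx":0,"ry":0,"rz":0},{"dx":0,"dy":0,"dz":0.5,"rx":0,"ry":0,"rz":0}]' --jaw 64

```text
clock: 38.18
tcp_pos: [0.6104, 0.0241, 0.1038]
orientation: [3.136, -0.186, -0.001]
contact_force: [-0.5, -0.5, -0.4]
grip_width: 0.064
gripper_force: 0.0
```

Emit:
send_rows --deltas '[{"dx":0,"dy":0,"dz":8,"rx":0,"ry":0,"rz":0},{"dx":0,"dy":0,"dz":25,"rx":0,"ry":0,"rz":0},{"dx":0,"dy":0,"dz":55,"rx":0,"ry":0,"rz":0},{"dx":0,"dy":0,"dz":85,"rx":0,"ry":0,"rz":0},{"dx":0,"dy":0,"dz":95,"rx":0,"ry":0,"rz":0}]'

```text
clock: 38.6
tcp_pos: [0.6129, 0.0249, 0.2041]
orientation: [-3.135, 0.186, -0.01]
contact_force: [0.6, 0.7, 0.9]
grip_width: 0.0639
gripper_force: 0.0
```

Emit:
send_rows --deltas '[{"dx":-18,"dy":32,"dz":0,"rx":0,"ry":0,"rz":0},{"dx":-36,"dy":64,"dz":0,"rx":0,"ry":0,"rz":0},{"dx":-54,"dy":96,"dz":0,"rx":0,"ry":0,"rz":0},{"dx":-72,"dy":128,"dz":0,"rx":0,"ry":0,"rz":0},{"dx":-90,"dy":160,"dz":0,"rx":0,"ry":0,"rz":0}]'

```text
clock: 39.02
tcp_pos: [0.5195, 0.1855, 0.1993]
orientation: [3.136, -0.186, 0.0]
contact_force: [0.3, 0.1, -0.3]
grip_width: 0.0639
gripper_force: 0.0
```

Emit:
send_rows --deltas '[{"dx":-18,"dy":32,"dz":0,"rx":0,"ry":0,"rz":0},{"dx":-36,"dy":64,"dz":0,"rx":0,"ry":0,"rz":0},{"dx":-50,"dy":90,"dz":0,"rx":0,"ry":0,"rz":0},{"dx":-54,"dy":98,"dz":0,"rx":0,"ry":0,"rz":0},{"dx":-54,"dy":98,"dz":0,"rx":0,"ry":0,"rz":0}]'

```text
clock: 39.43
tcp_pos: [0.4647, 0.2854, 0.1994]
orientation: [-3.135, 0.177, 0.0]
contact_force: [-0.2, -0.3, 0.6]
grip_width: 0.064
gripper_force: 0.0
```

```bash
cat > c5.py <<'E'
from chk import *
z("can",.1325,.16,(310,360,160,205)); z("bottle",.1415,.165,(240,285,150,195)); z("spray",.156,.175,(270,320,185,235))
z("jar",.05,.062,(460,530,250,320)); z("tin",.025,.045,(328,370,233,275)); z("spool",.05,.07,(225,265,222,260))
w=P[280:380,320:370]; w=w[(w[...,2]>.035)&(w[...,2]<.06)]; print("brush",w.min(0).round(3),w.max(0).round(3))
print(r.get_obs()["tcp_pos"])
cv2.imwrite("pics/c5.png",np.hstack([cv2.resize(grab("side")["frame"],(400,300)),cv2.resize(f["frame"],(400,300))]))
E
python3 c5.py
```

```text
can [ 0.6603 -0.04  ] d 33.9 z 0.136
bottle [0.6757 0.0822] d 31.2 z 0.1453
spray [0.611  0.0265] d 43.0 z 0.16
jar [ 0.4848 -0.3217] d 49.3 z 0.0557
tin [ 0.5425 -0.0611] d 63.4 z 0.0324
spool [0.5686 0.1199] d 43.8 z 0.0601
brush [ 0.34  -0.081  0.035] [ 0.489 -0.027  0.051]
[0.46620461 0.28289795 0.19914925]
```

View pics/c5.png

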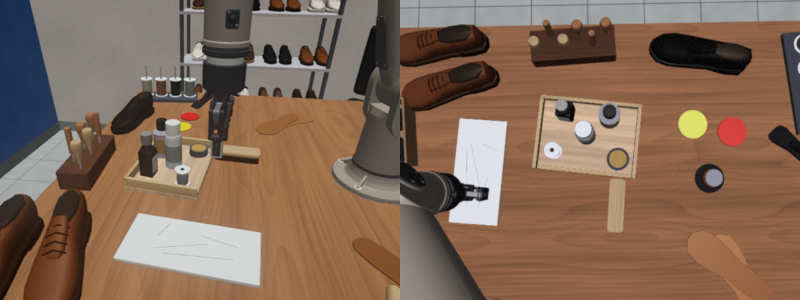

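Everything stands upright. In the top half the spray can is at (584,131), the bottle at (563,108) and the can at (609,114), each within 2 mm of its original spot. The jar is on the black coaster at (710,178), and tin, spool and brush have not moved. The gripper is clear, so I'll hand in.

```bash
python3 -c "
from bench import r
print(r.hand_in())"
```

```text
the job is handed in; nothing more can be done
None
```

The job is handed in: the jar stands on the black coaster within about 3 mm of its middle, the spray can, bottle and cement can are back upright within 2 mm of their original spots, and the tin, spool and brush have not moved.

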